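# Unstack slide cases and pile up their spacer plates

### The arm

A 6-joint arm with a two-finger parallel gripper is mounted at the origin on a cart in front of the work surface, level with it; the furniture and walls round the work are solid. World frame = base frame: x ahead of the robot, y to its left, z up, the work surface at z = 0. Lengths are in mm, angles in rad, forces in N, time in s.
With the tool pointing down it reaches from about 400 to 825 mm from the base axis. Payload 7 kg.
Tool frame: the origin (TCP) lies midway between the tips of the shut fingers; the grasp point (between the pads) lies 19 mm behind it; z points along the fingers, y is the direction in which the jaws open and shut (so a half turn about z gives the same grasp; the last joint's range is limited). The gripper opens to 88 mm and grips with 3 to 60 N. Pads are 19 mm wide; open, the fingers measure 130 mm over their backs; the gripper's body (78 mm by 193 mm) begins 47 mm behind the grasp point.
Start: joints at [1.508, 0.359, 0.012, 0, -1.224, -0.288], TCP at [231.971, 633.865, 187.261] pointing down, gripper open.
Joint ranges: [-3.07, 3.07], [-1.43, 2.12], [-1.02, 1.25], [-3.03, 1.67], [-3.05, -0], [-3.03, 3.03]. Speed limits (rad/s): [2.39, 2.39, 3.01, 3.14, 3.14, 3.14].

### API

Orientations are given as a unit quaternion [x, y, z, w].
In Python, from workcell import robot, vision gives the robot as it stands. The module is installed in compiled form; this text tells all that it offers.
- The arm moves only by the tool servo_tool, never from a script. Its argument "increments" is a list that holds one entry, the list of rows, each a list of 5 numbers: the shift along the world's x, y, z in mm, then the turn about the world's z in rad, then the finger opening in mm, from 0 to 87.6. In form: [[[tx, ty, tz, yaw, hand], ...]]. A call has 1 to 10 rows; each row is the pose to reach, as a shift and turn from the pose commanded when the call began; what a row does not reach only later rows make up. A row lasts 1/12 s, in which the tool goes at most 41.7 mm and 7.16 degrees, less where a joint would pass 70% of its speed; a pose out of reach is approached as far as the arm can. A call with a gripper value outside its range is refused whole. The fingers move at their own pace and stop on an object; the grip force is fixed at half the most. Time passes only in rows, so rows that repeat a pose let the fingers close. It gives the time, the measured TCP pose, the force and the opening at its end, in the units of the state.
- robot.read_state(): the state, without advancing time (a new reading comes with each control period).
- vision.camera(name): name is "side" or "top"; returns (picture, depth): 384x512x3 uint8, red, green, blue; 384x512 float32, mm along the optical axis (not along the pixel's ray), 0 where there is no reading.
- vision.camera_info(name): a dict with "intrinsics" (3x3 intrinsics, pixels), "pose" (4x4, takes a point from camera to world coordinates). Camera axes: x right, y up, looking along -z (the intrinsics and any distortion apply to the point x, -y, -z); pixel columns grow to the right and rows downward; lengths in mm; the calibration is good to about 2 mm. A picture is of the moment at which its call begins. camera_info takes no time and is no camera call.
- robot.sign_off(): hands the job in, once; it reports no verdict.
The state is a dict: "clock": time; "qpos": joint angles; "dq": joint speeds; "tau": joint torques, N m; "ee_pos": TCP position; "tcp_rot": TCP orientation; "force": force on the tool from outside, world axes, zero at the start; "ft_torque": the same for the moment, N m; "opening": opening from 0.0 (shut) to 1.0 (fully open).
Only numpy, scipy, OpenCV 4.12 (cv2) and the standard library are available. Lean on these libraries where they do the work, as an engineer would, in place of code of your own. Each camera call takes 0.05 s, during which the arm holds its last target.

### The job

Take the stack of slide cases apart from the top down, one piece at a time: put the two cases in the shallow steel tray, lying flat, lid up and side by side on its floor, and pile the two metal spacer plates on the empty stand, the second squarely on top of the first, both centred on the stand and lined up with it. Set everything down gently without dropping or tipping it, and leave the other things on the cart where they are.

Things in the scene. Friction and masses are not known exactly. Their poses are not given: they have to be found in the camera images.
- upper_plate_center (a point): bare aluminium spacer plate, 116 x 64 x 8 mm (its x, y, z), a 20 mm wide finger notch in the middle of each short end, about 150 g; gripped across its 64 mm width. The point is its centre, 4 mm above its underside; x along its length, z up. At the start the top layer of the loose, roughly aligned stack; about 8 mm wider than the cases on each long side.
- upper_case_center (a point): closed flat slide case, 100 x 48 x 26 mm (its x, y, z), white lid on a grey base, about 90 g; gripped across its 48 mm width by its flat long sides. The point is its centre, 13 mm above its underside; x along its length, z up through its lid. At the start it lies under the upper plate and on the lower plate.
- lower_plate_center (a point): bare aluminium spacer plate, 116 x 64 x 8 mm (its x, y, z), a 20 mm wide finger notch in the middle of each short end, about 150 g; gripped across its 64 mm width. The point is its centre, 4 mm above its underside; x along its length, z up. At the start it lies between the two cases.
- lower_case_center (a point): closed flat slide case, 100 x 48 x 26 mm (its x, y, z), white lid on a grey base, about 90 g; gripped across its 48 mm width by its flat long sides. The point is its centre, 13 mm above its underside; x along its length, z up through its lid. At the start it is the lowest layer, directly on the loaded stand.
- plate_stand_top (a point): the empty stand for the plate pile: grey, fixed, 104 x 44 mm (its x, y) and 30 mm high, two black rubber strips across its flat top; narrower than a plate, so a plate overhangs it all round. The point is the centre of its top face; x along its length, z up. An identical fixed stand carries the stack at the start.
- case_tray_floor (a point): shallow bare steel tray, fixed, 214 x 136 mm outside (its x, y), floor 3 mm thick, rim 8 mm high (5 mm above the floor) and 3 mm thick. The point is the centre of the upper face of its floor, 3 mm above the work surface; x along its length, z up. Two cases fit side by side with their length across the tray, e.g. centred 50 mm either side of its middle.
- dropper_bottle: bystander: small amber dropper bottle, 48 mm wide, 85 mm high; origin at the centre of its underside.
- tape_roll: bystander: roll of white tape, 60 mm across, 12 mm high; origin at the centre of its underside.
- marker: bystander: marker pen, 130 mm long (along its y), 16 mm high; origin at the centre of its underside.
- tweezers: bystander: steel forceps, 127 mm long (along its y), 9 mm high; origin at the centre of its underside.

How it is judged (in metres and radians):
On the way, in this order (a step that is already met when the one before it is completed fails the run):
1. the upper plate lies centred on the empty stand, released (horizontal distance between upper_plate_center and plate_stand_top below 0.015 m and angle between the x axis of upper_plate_center and the x axis of plate_stand_top, either way round below 0.17 rad and angle between upper_plate_center's own z axis and vertical below 0.06 rad and z of upper_plate_center in the frame of plate_stand_top between 0.001 and 0.007 m and contact force between upper_plate and the fingers below 0.05 N), for 0.2 s.
2. the upper case lies in the tray, released (x of upper_case_center in the frame of case_tray_floor between -0.085 and 0.085 m and y of upper_case_center in the frame of case_tray_floor between -0.05 and 0.05 m and z of upper_case_center in the frame of case_tray_floor between 0.01 and 0.016 m and angle between upper_case_center's own z axis and vertical below 0.06 rad and contact force between upper_case and the fingers below 0.05 N), for 0.2 s.
3. the lower plate lies squarely on the upper plate, released (horizontal distance between lower_plate_center and upper_plate_center below 0.01 m and angle between the x axis of lower_plate_center and the x axis of upper_plate_center, either way round below 0.12 rad and angle between each of lower_plate_center, lower_plate_center's own z axis and vertical below 0.06 rad and z of lower_plate_center in the frame of upper_plate_center between 0.006 and 0.01 m and horizontal distance between lower_plate_center and plate_stand_top below 0.015 m and angle between the x axis of lower_plate_center and the x axis of plate_stand_top, either way round below 0.17 rad and contact force between lower_plate and the fingers below 0.05 N), for 0.2 s.
At the end, for the whole second after the job is handed in: Cases flat (0.06 rad), lid up, on the tray floor, centres within 85 mm along and 50 mm across of its middle; plates flat in one pile on the stand, each within 15 mm and 0.17 rad of it and within 10 mm and 0.12 rad of each other, upper plate below; all released and at rest (all of step 1 and all of step 2 and all of step 3 and x of lower_case_center in the frame of case_tray_floor between -0.085 and 0.085 m and y of lower_case_center in the frame of case_tray_floor between -0.05 and 0.05 m and z of lower_case_center in the frame of case_tray_floor between 0.01 and 0.016 m and angle between lower_case_center's own z axis and vertical below 0.06 rad and contact force between lower_case and the fingers below 0.05 N and linear speed of each of upper_plate, upper_case, lower_plate, lower_case below 0.02 m/s); the robot touches nothing.
It fails at once if a case tips by more than about 35 degrees (angle between any of upper_case_center, lower_case_center's own z axis and vertical above 0.6 rad).
It fails at once if a case or plate is dropped: it falls untouched by the gripper faster than 0.6 m/s (a fall of about 2 cm) ((linear speed of upper_plate above 0.6 m/s and contact force between upper_plate and the fingers below 0.05 N) or (linear speed of upper_case above 0.6 m/s and contact force between upper_case and the fingers below 0.05 N) or (linear speed of lower_plate above 0.6 m/s and contact force between lower_plate and the fingers below 0.05 N) or (linear speed of lower_case above 0.6 m/s and contact force between lower_case and the fingers below 0.05 N)).
It fails at once if a bystander (dropper bottle, white tape roll, marker, forceps) is moved by more than 25 mm (distance of any of dropper_bottle, tape_roll, marker, tweezers from where it was at the start of the episode above 0.025 m).
It also fails if it takes over 72 s, if anything falls off the work surface, if the arm or the gripper's body presses on something with over 40 N, if the wrist force passes 120 N, or if a joint passes its speed limit or range.

## Working session

There is one attempt and no reset: what is moved stays moved. The work goes in short steps, Python scripts to look and compute and a tool call to move; the robot and the scene stay as the last step left them, time stands still between calls to the robot, and variables do not carry over. Pictures are saved under pics/ and viewed, and the job is handed in when it is done.

Besides the shell and the picture viewer there is one more tool, called after ">>>" by a JSON object that holds its "api" and its "payload". servo_tool: Moves the arm, as the interface text tells. Its arguments: {"type":"object","properties":{"increments":{"type":"array"}},"required":["increments"]}

```bash
mkdir -p pics
python3 - <<'E'
from workcell import robot, vision
import cv2, numpy as np
for n in ("top","side"):
    p,d=vision.camera(n); np.savez(f"{n}0.npz",p=p,d=d)
    cv2.imwrite(f"pics/{n}0.png",p[:,:,::-1])
    i=vision.camera_info(n); print(n,{k:np.round(v,3).tolist() if not isinstance(v,str) else v for k,v in i.items()})
    print((d>0).mean())
s=robot.read_state(); print(s)
E
```

```text
top {'intrinsics': [[386.887, 0.0, 259.105], [0.0, 386.887, 186.757], [0.0, 0.0, 1.0]], 'pose': [[-0.022, 0.993, -0.115, 478.335], [-1.0, -0.022, 0.0, 16.694], [-0.003, 0.115, 0.993, 926.042], [0.0, 0.0, 0.0, 1.0]]}
0.9961903889973959
side {'intrinsics': [[406.112, 0.0, 261.866], [0.0, 406.112, 194.342], [0.0, 0.0, 1.0]], 'pose': [[0.962, 0.106, -0.252, 350.683], [-0.273, 0.421, -0.865, -750.222], [0.015, 0.901, 0.434, 443.795], [0.0, 0.0, 0.0, 1.0]]}
0.9955851236979166
{'clock': 0.1, 'qpos': array([ 1.50810511e+00,  3.59305010e-01,  1.11455598e-02, -2.96962555e-04,
       -1.22408388e+00, -2.88103092e-01]), 'dq': array([-0.00042914, -0.00231598,  0.00189642,  0.00077874,  0.00087415,
       -0.00037069]), 'tau': array([-2.35283667e-03, -5.84165418e+01,  2.93753135e+01,  7.01557294e+00,
        1.01927260e-02, -4.51185815e-05]), 'ee_pos': array([231.82264466, 633.41913922, 186.4229863 ]), 'tcp_rot': array([ 9.84648223e-01, -1.74548944e-01, -5.73532728e-05,  7.34611975e-04]), 'force': array([ 0.76257136, -0.46696109, -0.48113307]), 'ft_torque': array([ 0.0114362 ,  0.02154368, -0.00643581]), 'opening': 1.0001252878851896}
```

View pics/top0.png

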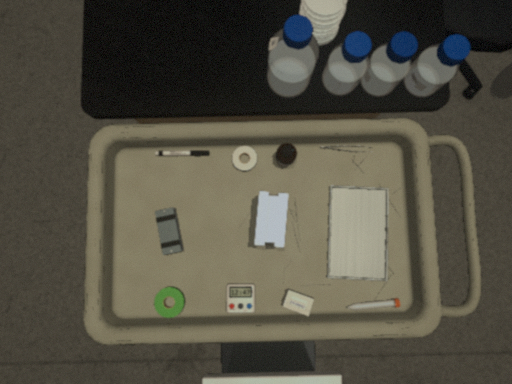

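View pics/side0.png

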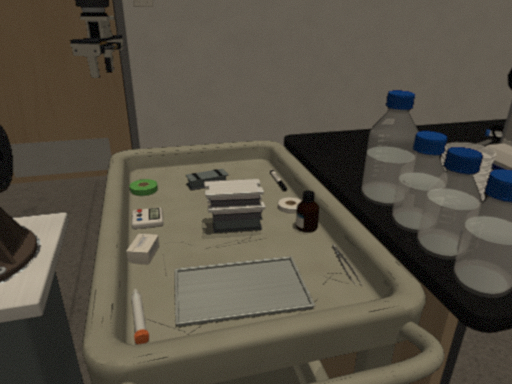

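The top view shows the stack at about (271,220), the empty stand at (168,231) and the tray at (358,233). Next I'll measure them with depth and rays.

```bash
cat > h.py <<'E'
from workcell import robot, vision
import cv2, numpy as np
def cloud(n,d):
    i=vision.camera_info(n);K=np.array(i["intrinsics"]);T=np.array(i["pose"])
    v,u=np.mgrid[:d.shape[0],:d.shape[1]]
    P=np.stack([(u-K[0,2])/K[0,0]*d,-(v-K[1,2])/K[1,1]*d,-d],-1)
    return P@T[:3,:3].T+T[:3,3]
def ray(n,uv,z):
    i=vision.camera_info(n);K=np.array(i["intrinsics"]);T=np.array(i["pose"])
    uv=np.atleast_2d(uv).astype(float)
    r=np.stack([(uv[:,0]-K[0,2])/K[0,0],-(uv[:,1]-K[1,2])/K[1,1],-np.ones(len(uv))],-1)@T[:3,:3].T
    return (T[:3,3]+r*((z-T[2,3])/r[:,2])[:,None])[:,:2]
def rect(n,mask,z,tag=""):
    cs,_=cv2.findContours(mask.astype(np.uint8),cv2.RETR_EXTERNAL,cv2.CHAIN_APPROX_NONE)
    c=max(cs,key=cv2.contourArea)[:,0]
    w=ray(n,c,z); (cx,cy),(a,b),th=cv2.minAreaRect(w.astype(np.float32))
    if a<b: th+=90;a,b=b,a
    th=(th+90)%180-90
    print(tag,"c",round(cx,1),round(cy,1),"size",round(a,1),round(b,1),"long-axis deg",round(th,1),"px",c.mean(0).round(0))
E
python3 - <<'E'
from h import *
z=np.load("top0.npz");p,d=z["p"],z["d"]
W=cloud("top",d);Z=W[...,2]
for nm,(u,v) in dict(top=(271,215),stand=(168,231),stand2=(165,218),tray=(358,233),floor=(220,260),rim=(387,233)).items(): print(nm,W[v,u].round(1),p[v,u])
def win(m,u0,u1,v0,v1):
    o=np.zeros_like(m);o[v0:v1,u0:u1]=m[v0:v1,u0:u1];return o
f=np.median(Z[240:280,200:230]);print("floor",f)
m=win((Z>85)&(Z<115),235,305,170,270);rect("top",m,98,"plate")
m=win((Z>20)&(Z<45),140,200,195,265);rect("top",m,30,"stand")
m=win((Z>3.5+f)&(Z<14),315,400,175,290);rect("top",m,8,"trayrim")
for n,(u0,u1,v0,v1) in dict(a=(130,300,130,320),b=(310,410,130,320)).items():
    c=cv2.resize(p[v0:v1,u0:u1,::-1],None,fx=4 if n=="a" else 3,fy=4 if n=="a" else 3,interpolation=cv2.INTER_CUBIC)
    c=c[:600,:800]; cv2.imwrite(f"pics/crop_{n}.png",c)
E
```

```text
top [512.7  -7.3  99.4] [179 187 192]
stand [484.1 229.1  28.4] [100 104  92]
stand2 [514.1 235.6  30.7] [42 40 31]
tray [ 469.6 -214.2    5.9] [171 168 150]
floor [413.7 112.7   1. ] [135 125 102]
rim [ 468.1 -281.5    9.3] [112 107  94]
floor 1.5582066339541711
plate c 505.5 -8.1 size 115.7 63.8 long-axis deg -6.5 px [271. 218.]
stand c 485.5 228.8 size 103.7 44.9 long-axis deg 10.7 px [168. 231.]
trayrim c 472.5 -214.7 size 217.9 140.0 long-axis deg -4.1 px [358. 233.]
```

Run:
```python
from h import *
p=np.load("top0.npz")["p"]; cv2.imwrite("pics/z1.png",cv2.resize(p[180:270,145:305,::-1],None,fx=5,fy=5,interpolation=cv2.INTER_CUBIC))
p=np.load("side0.npz")["p"]; cv2.imwrite("pics/z2.png",cv2.resize(p[150:250,170:330,::-1],None,fx=5,fy=5,interpolation=cv2.INTER_CUBIC))
```

```text
(no output)
```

View pics/z1.png

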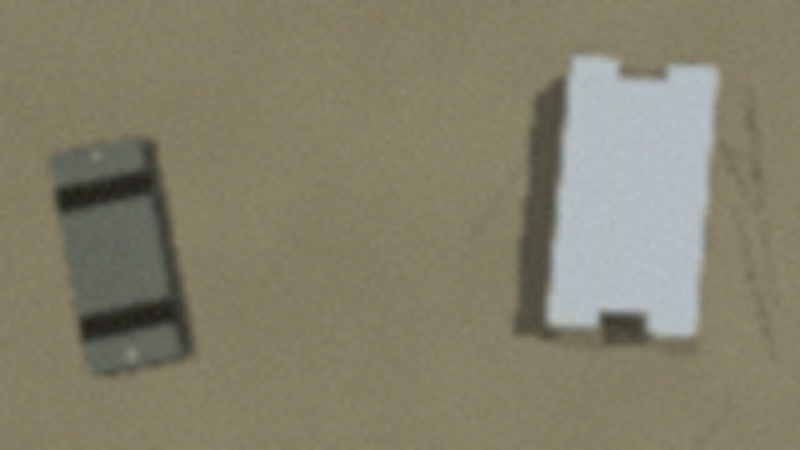

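View pics/z2.png

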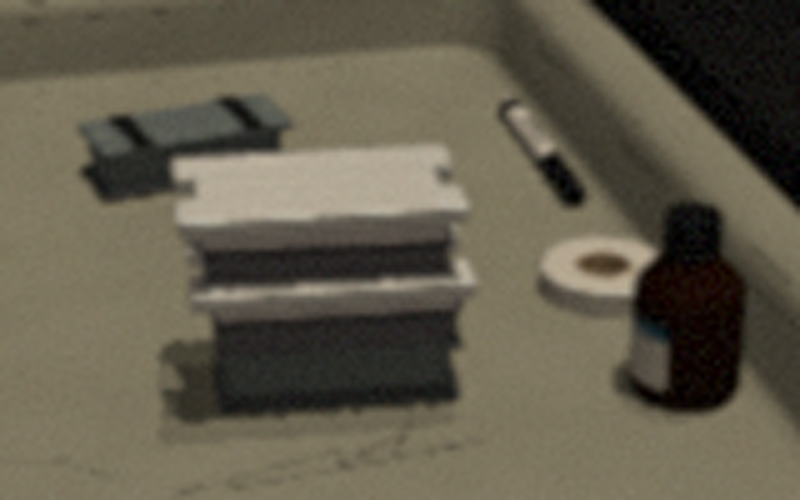

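The plate top is at (505.5,-8), at -6.5°. The stand is at (485,229), about 10°. The tray is at (472,-215), -4°. Moving above the stack.

>>> {"api": "servo_tool", "payload": {"increments": [[[15, -36, 0, 0.03, 87], [45, -106, 0, 0.08, 87], [75, -176, 0, 0.12, 87], [105, -246, 0, 0.16, 87], [135, -317, 0, 0.2, 87], [150, -352, 0, 0.237, 87], [165, -387, 0, 0.237, 87], [180, -423, 0, 0.237, 87], [195, -458, 0, 0.237, 87], [210, -493, 0, 0.237, 87]]]}}

```text
clock: 0.93
ee_pos: [394.2, 250.9, 187.3]
tcp_rot: [0.998, -0.057, -0.0, -0.0]
force: [1.3, 0.1, -0.2]
opening: 0.995
```

Run:
```python
from h import *
z=np.load("top0.npz");p,d=z["p"],z["d"]
Z=cloud("top",d)[...,2]
def win(m,u0,u1,v0,v1):
    o=np.zeros_like(m);o[v0:v1,u0:u1]=m[v0:v1,u0:u1];return o
for t in (24,26,27.5): rect("top",win((Z>t)&(Z<45),140,200,195,265),30,f"stand{t}")
for t in (88,93): rect("top",win((Z>t)&(Z<115),235,305,170,270),98,f"plate{t}")
print("rims",Z[230,100:112].round(0),Z[325:340,250].round(0),Z[230,405:435:3].round(0))
for t in (4.5,6): rect("top",win((Z>t)&(Z<14),318,398,175,290),8,f"tray{t}")
W=cloud("top",d)
print("bottle",W[155,286],"tape",W[150,235],"forceps",W[148,345],"marker",W[153,182])
```

```text
stand24 c 485.5 228.8 size 103.7 44.9 long-axis deg 10.7 px [168. 231.]
stand26 c 485.5 228.8 size 103.7 44.9 long-axis deg 10.7 px [168. 231.]
stand27.5 c 485.5 228.9 size 103.7 44.7 long-axis deg 10.7 px [168. 231.]
plate88 c 505.5 -8.1 size 115.7 63.8 long-axis deg -6.5 px [271. 218.]
plate93 c 505.5 -8.1 size 115.7 63.8 long-axis deg -6.5 px [271. 218.]
rims [50. 48. 47. 45. 43. 41. 35. 29. 29. 23. 21. 17.] [50. 52. 53. 52. 53. 54. 53. 54. 55. 53. 53. 56. 55. 55. 53.] [ 3.  7. 20. 28. 39. 46. 52. 51. 54. 58.]
tray4.5 c 471.7 -214.6 size 219.4 140.0 long-axis deg -4.1 px [358. 233.]
tray6 c 472.5 -214.7 size 217.9 140.0 long-axis deg -4.1 px [358. 233.]
bottle [645.90002889 -44.69257206  79.36252158] tape [673.66925476  72.4928194   14.69573717] forceps [ 675.21711512 -194.18630185    2.0335928 ] marker [669.66931024 200.01057663  12.72347705]
```

>>> {"api": "servo_tool", "payload": {"increments": [[[0, 0, 0, 0, 87], [0, 0, 0, 0, 87]]]}}

```text
clock: 1.1
ee_pos: [394.7, 250.9, 187.4]
tcp_rot: [0.998, -0.059, -0.0, -0.0]
force: [0.4, 0.8, 1.0]
opening: 0.994
```

>>> {"api": "servo_tool", "payload": {"increments": [[[15, -35, 0, 0.004, 87], [30, -70, 0, 0.004, 87], [45, -105, -5, 0.004, 87], [60, -140, -10, 0.004, 87], [75, -175, -20, 0.004, 87], [90, -210, -30, 0.004, 87], [105, -245, -37, 0.004, 87], [110.8, -259, -37, 0.004, 87], [110.8, -259, -37, 0.004, 87], [110.8, -259, -37, 0.004, 87]]]}}

```text
clock: 1.93
ee_pos: [505.2, -6.0, 149.6]
tcp_rot: [0.998, -0.056, -0.001, 0.0]
force: [-1.1, 1.1, 0.3]
opening: 0.995
```

Run:
```python
from h import *
s=robot.read_state();print(s['ee_pos'],s['qpos'].round(2))
for n in ("top","side"):
    p,d=vision.camera(n); np.savez(f"{n}1.npz",p=p,d=d)
    cv2.imwrite(f"pics/{n}1.png",cv2.resize(p[130:270,180:340,::-1] if n=="side" else p[150:290,200:360,::-1],None,fx=4,fy=4,interpolation=cv2.INTER_CUBIC))
```

```text
[505.19950467  -5.97046648 149.59726129] [ 0.38  0.11 -0.41 -0.   -1.05  1.08]
```

View pics/side1.png

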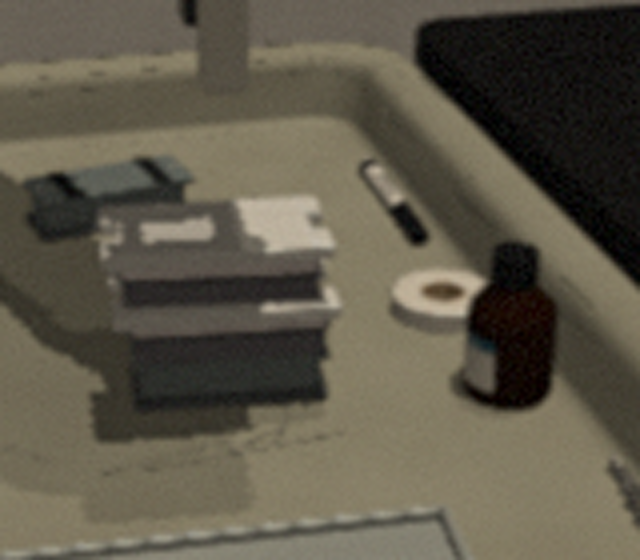

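Run:
```python
from h import *
a=np.load("side1.npz")["p"];b=np.load("top1.npz")["p"]
cv2.imwrite("pics/both1.png",np.hstack([cv2.resize(a,(400,300)),cv2.resize(b,(400,300))])[:,:,::-1])
```

```text
(no output)
```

View pics/both1.png

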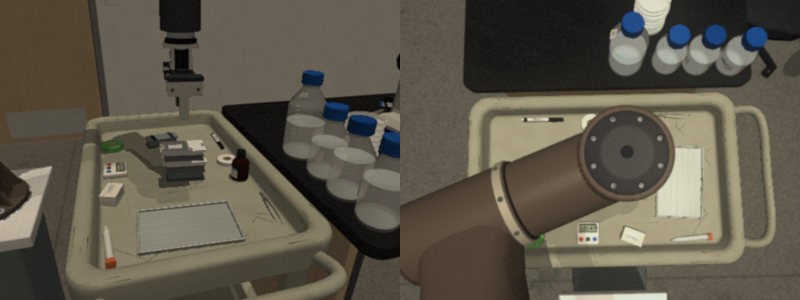

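>>> {"api": "servo_tool", "payload": {"increments": [[[0, 0, -10, 0, 87], [0, 0, -25, 0, 87], [0, 0, -40, 0, 87], [0, 0, -40, 0, 87], [0, 0, -40, 0, 87]]]}}

```text
clock: 2.45
ee_pos: [504.3, -5.4, 109.7]
tcp_rot: [0.999, -0.054, -0.001, 0.0]
force: [-0.4, -0.5, -0.1]
opening: 0.99
```

```bash
cat > look.py <<'E'
import sys
from h import *
n,u0,u1,v0,v1,t=sys.argv[1],*map(int,sys.argv[2:6]),sys.argv[6]
p,d=vision.camera(n); np.savez(f"{n}_{t}.npz",p=p,d=d)
f=min(780/(u1-u0),580/(v1-v0))
cv2.imwrite(f"pics/{t}.png",cv2.resize(p[v0:v1,u0:u1,::-1],None,fx=f,fy=f,interpolation=cv2.INTER_CUBIC))
s=robot.read_state();print(s['ee_pos'].round(1),s['force'].round(1),s['opening'],s['clock'])
E
python3 look.py side 180 320 110 240 s2
```

```text
[505.   -5.4 110.5] [-0.9  0.3  0.3] 0.9923540050371787 2.5
```

View pics/s2.png

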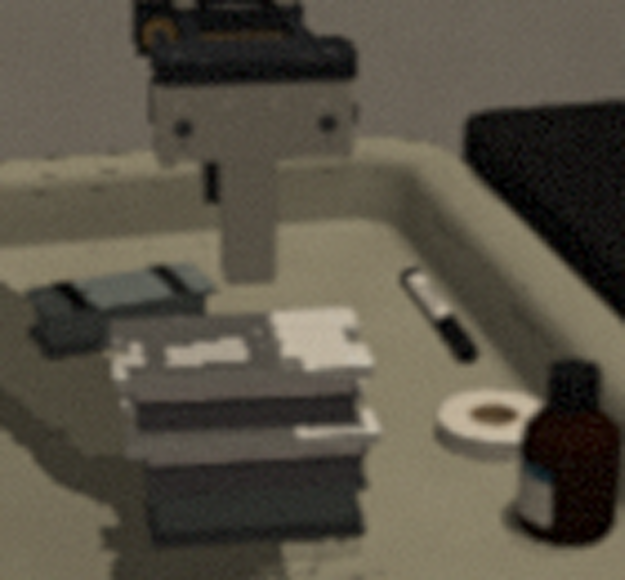

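Run:
```python
from h import *
d=np.load("side_s2.npz")["d"];W=cloud("side",d)
for u,v in ((235,168),(233,160),(240,160),(227,150),(233,188),(215,130),(250,137)): print(u,v,W[v,u].round(1))
```

```text
235 168 [497.9 -65.8 160.7]
233 160 [494.5 -65.1 176.5]
240 160 [507.3 -66.5 175.9]
227 150 [504.1  39.4 159.1]
233 188 [503.6 -17.2  97.4]
215 130 [458.3 -95.7 244.7]
250 137 [518.9 -94.9 227.8]
```

```bash
python3 - <<'E'
from h import *
W=cloud("side",np.load("side_s2.npz")["d"])
for v in range(164,200,2): print(v,W[v,235].round(1), W[v,242].round(1))
W=cloud("side",np.load("side1.npz")["d"])
for v in range(135,164,3): print(v,W[v,235].round(1))
E
python3 look.py side 180 320 110 240 s3
```

```text
164 [498.5 -63.4 167.6] [608.4 348.5   0. ]
166 [498.4 -63.5 163.7] [604.2 331.    0.8]
168 [497.9 -65.8 160.7] [6.010e+02 3.173e+02 2.000e-01]
170 [498.3 -63.5 155.7] [598.5 306.8  -1.6]
172 [497.7 -66.1 152.8] [594.9 291.8  -1.4]
174 [5.715e+02 2.778e+02 5.000e-01] [591.2 275.9  -0.7]
176 [569.4 268.6  -1.6] [5.874e+02 2.599e+02 2.000e-01]
178 [565.3 249.8   0.7] [ 5.845e+02  2.480e+02 -5.000e-01]
180 [516.4  22.1  97. ] [530.   15.1  98.5]
182 [514.2  12.1  96.9] [529.3  12.3  95.2]
184 [511.8   1.1  97.4] [526.1  -1.2  96.8]
186 [509.9  -7.3  96.8] [523.9 -10.6  96.7]
188 [507.5 -18.3  97.4] [522.  -18.2  95.8]
190 [505.4 -27.8  97.6] [519.4 -29.1  96.5]
192 [503.7 -35.3  96.8] [517.  -39.5  97.2]
194 [503.2 -37.2  93.3] [517.1 -39.1  92.5]
196 [504.7 -30.2  85.4] [518.4 -33.3  85.2]
198 [504.3 -31.4  81.5] [517.8 -35.8  82. ]
135 [498.5 -67.2 224.4]
138 [498.6 -66.1 218.5]
141 [498.5 -66.4 213. ]
144 [499.  -63.6 206.4]
147 [498.7 -64.6 201.1]
150 [499.3 -61.5 194.2]
153 [592.3 370.   28.4]
156 [592.2 370.2  18.9]
159 [591.1 366.   11. ]
162 [590.3 362.8   2.7]
[505.4  -5.4 110.9] [-0.   0.  -0.3] 0.9937127408485147 2.55
```

Run:
```python
from h import *
z=np.load("side0.npz");p,d=z["p"],z["d"];W=cloud("side",d)
cv2.imwrite("pics/start.png",cv2.resize(p[0:110,50:150,::-1],None,fx=5,fy=5,interpolation=cv2.INTER_CUBIC))
for v in range(50,84,3): print(v,W[v,94].round(0),W[v,108].round(0))
```

```text
50 [228. 540. 307.] [256. 672. 292.]
53 [226. 546. 298.] [255. 678. 282.]
56 [223. 566. 287.] [253. 676. 274.]
59 [222. 565. 279.] [253. 671. 265.]
62 [220. 571. 270.] [251. 672. 256.]
65 [218. 572. 262.] [250. 676. 246.]
68 [217. 570. 254.] [248. 674. 237.]
71 [215. 575. 244.] [247. 671. 229.]
74 [214. 574. 236.] [ 140. 2105.   -7.]
77 [212. 578. 227.] [ 139. 2094.  -24.]
80 [  51. 2098.  -40.] [ 137. 2084.  -41.]
83 [  47. 2112.  -62.] [ 133. 2098.  -62.]
```

View pics/start.png

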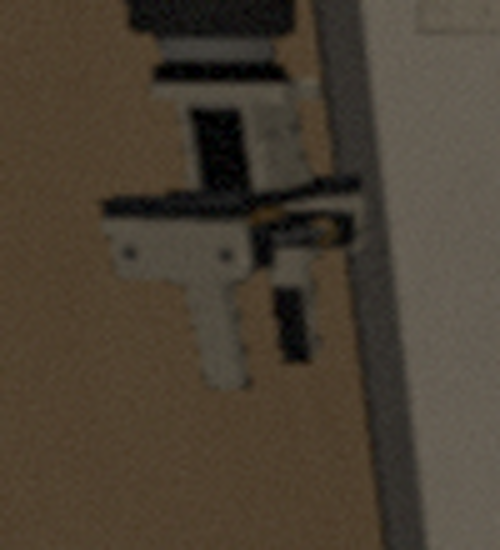

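View pics/s3.png

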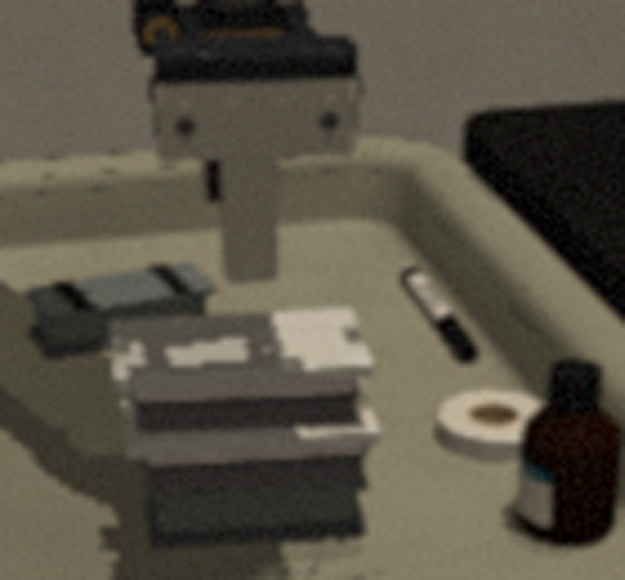

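The fingertips appear at z≈151 in the picture, while the reported TCP z is 110. That is a 40 mm mismatch, and it was there at the start too. I'll go down in steps and check with the camera.

>>> {"api": "servo_tool", "payload": {"increments": [[[0, -2.5, -10, 0, 87], [0, -2.5, -25, 0, 87], [0, -2.5, -35, 0, 87], [0, -2.5, -35, 0, 87], [0, -2.5, -35, 0, 87]]]}}

```text
clock: 2.97
ee_pos: [504.7, -8.8, 74.9]
tcp_rot: [0.998, -0.055, -0.001, 0.0]
force: [0.8, -0.2, -0.1]
opening: 0.99
```

```bash
python3 look.py side 180 320 110 240 s4
python3 - <<'E'
from h import *
W=cloud("side",np.load("side_s4.npz")["d"])
for v in range(176,204,2): print(v,W[v,235].round(1),W[v,248].round(1))
E
```

```text
[505.2  -8.6  75.5] [-0.1 -0.8 -0.1] 0.9927031162000348 3.0167
176 [497.1 -68.3 145.7] [ 6.040e+02  2.578e+02 -6.000e-01]
178 [497.2 -67.8 141.4] [ 6.004e+02  2.436e+02 -4.000e-01]
180 [497.  -68.3 137.6] [543.6  17.6  96. ]
182 [497.  -67.9 133.3] [540.4   4.9  97.2]
184 [496.8 -68.4 129.4] [538.6  -2.3  95.9]
186 [497.4 -65.7 124.1] [534.9 -17.2  98.4]
188 [496.8 -68.  121. ] [533.2 -23.9  97.1]
190 [497.  -66.7 116.2] [531.1 -32.2  96.6]
192 [504.  -33.8  96. ] [529.1 -40.1  96. ]
194 [502.8 -39.2  94.3] [529.1 -40.4  91.7]
196 [504.2 -32.5  86.6] [530.5 -34.7  84.4]
198 [504.2 -31.9  81.8] [530.3 -35.5  80.4]
200 [504.8 -29.1  75.9] [529.9 -37.   76.6]
202 [504.6 -29.6  71.6] [530.9 -33.   69.9]
```

View pics/s4.png

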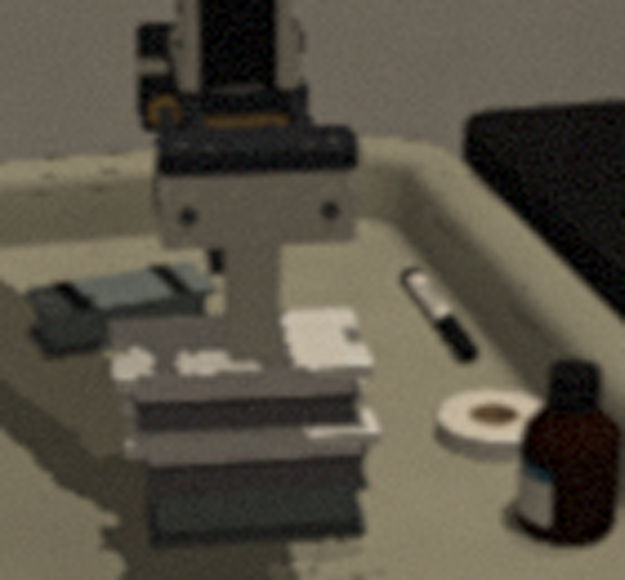

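Run:
```python
from h import *
d=np.load("side0.npz")["d"];W=cloud("side",d);Z=W[...,2]
m=(Z>93.5)&(Z<105)&(abs(W[...,1])<60)&(abs(W[...,0]-505)<80)
rect("side",m,98,"plate side cam")
d=np.load("top0.npz")["d"];W=cloud("top",d);print(np.median(W[200:235,262:280,2]))
# finger near outer face in s4
W=cloud("side",np.load("side_s4.npz")["d"]);q=W[170:189,230:240].reshape(-1,3);print(np.median(q,0),q.std(0))
```

```text
plate side cam c 503.7 -13.7 size 114.7 71.6 long-axis deg -6.5 px [232. 187.]
98.91437838337015
[495.75763639 -68.36672735 139.86918259] [ 5.32832855  2.39793133 11.96663134]
```

>>> {"api": "servo_tool", "payload": {"increments": [[[0, -2, -10, 0, 87], [0, -2, -20, 0, 87], [0, -2, -30, 0, 87], [0, -2, -38, 0, 87], [0, -2, -38, 0, 80], [0, -2, -38, 0, 76], [0, -2, -38, 0, 76]]]}}

```text
clock: 3.6
ee_pos: [505.2, -10.5, 37.3]
tcp_rot: [0.998, -0.055, -0.0, 0.0]
force: [0.4, 0.2, -0.3]
opening: 0.879
```

```bash
python3 look.py side 180 320 110 240 s5
python3 - <<'E'
from h import *
W=cloud("side",np.load("side_s5.npz")["d"])
for v in range(184,216,2): print(v,W[v,235].round(1),W[v,252].round(1))
q=W[176:195,230:240].reshape(-1,3);print(np.median(q,0),q.std(0))
E
```

```text
[505.3 -10.5  37.5] [-0.1 -0.4 -0.2] 0.8720685202727363 3.65
184 [490.7 -96.9 142.6] [546.2  -6.1  96.8]
186 [496.2 -71.1 126.6] [543.4 -16.9  97.3]
188 [496.5 -69.5 121.7] [540.6 -27.5  97.9]
190 [496.7 -68.3 117. ] [539.2 -33.   96. ]
192 [496.7 -68.  112.6] [536.7 -42.8  96.4]
194 [497.2 -65.2 107. ] [536.7 -42.8  92. ]
196 [496.9 -66.4 103.4] [538.4 -36.2  84.2]
198 [496.9 -66.2  99.1] [538.8 -34.8  79. ]
200 [497.4 -63.7  93.5] [538.5 -36.2  75.1]
202 [497.2 -64.2  89.5] [537.9 -38.4  71.8]
204 [496.9 -65.2  85.7] [538.6 -35.7  65.8]
206 [497.1 -64.2  80.8] [537.6 -39.7  63.3]
208 [503.1 -35.9  61.2] [536.9 -42.3  60.1]
210 [502.7 -37.4  57.5] [539.4 -33.   50.4]
212 [504.8 -27.2  47.3] [539.9 -31.2  44.7]
214 [504.5 -28.3  43.3] [540.  -31.   39.9]
[492.90493353 -71.5343923  128.78618707] [ 5.97151564 15.66649926 17.75913675]
```

View pics/s5.png

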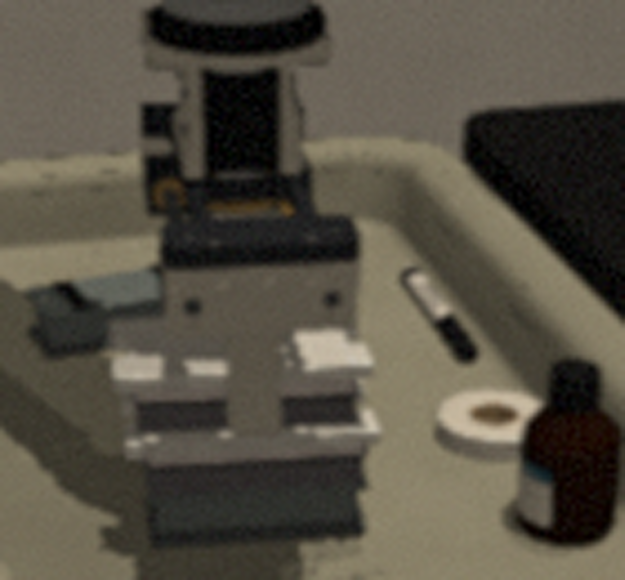

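>>> {"api": "servo_tool", "payload": {"increments": [[[0, 0, 0, 0, 68], [0, 0, 0, 0, 62], [0, 0, 0, 0, 58], [0, 0, 0, 0, 55], [0, 0, 0, 0, 55], [0, 0, 0, 0, 55]]]}}

```text
clock: 4.15
ee_pos: [505.4, -10.4, 37.7]
tcp_rot: [0.998, -0.055, 0.0, -0.0]
force: [0.3, 1.8, 4.0]
opening: 0.725
```

>>> {"api": "servo_tool", "payload": {"increments": [[[0, 0, 2, 0, 55], [0, 0, 6, 0, 55], [0, 0, 12, 0, 55], [0, 0, 20, 0, 55], [0, 0, 30, 0, 55], [0, 0, 30, 0, 55]]]}}

```text
clock: 4.65
ee_pos: [506.5, -10.2, 69.7]
tcp_rot: [0.999, -0.055, 0.002, -0.0]
force: [-0.0, 0.4, 0.0]
opening: 0.727
```

```bash
python3 look.py side 180 320 110 240 s6
```

```text
[506.1 -10.2  68.8] [-0.1  0.4 -1.7] 0.7264632409074292 4.7
```

View pics/s6.png

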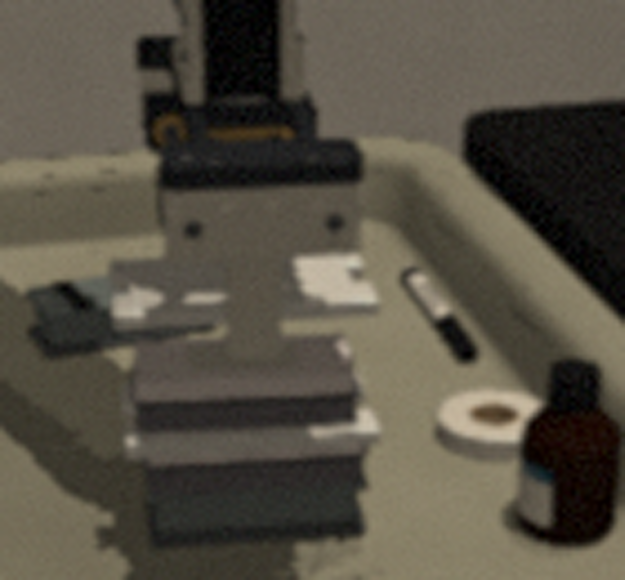

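>>> {"api": "servo_tool", "payload": {"increments": [[[-1, 8, 3, 0.02, 55], [-2, 30, 3, 0.06, 55], [-5, 60, 3, 0.1, 55], [-8, 90, 3, 0.14, 55], [-11, 120, 3, 0.18, 55], [-13, 150, 3, 0.22, 55], [-16, 180, 3, 0.26, 55], [-18, 210, 3, 0.3, 55], [-20, 230, 3, 0.3, 55], [-20.6, 239, 3, 0.3, 55]]]}}

```text
clock: 5.53
ee_pos: [483.9, 231.3, 70.1]
tcp_rot: [0.995, 0.096, 0.0, -0.0]
force: [0.2, -0.2, -1.0]
opening: 0.727
```

>>> {"api": "servo_tool", "payload": {"increments": [[[0, 0, 0, 0, 55], [0, 0, 0, 0, 55]]]}}

```text
clock: 5.7
ee_pos: [483.8, 228.5, 69.9]
tcp_rot: [0.995, 0.096, -0.0, 0.0]
force: [-1.1, -0.3, -1.8]
opening: 0.721
```

```bash
python3 look.py top 100 320 130 290 t7; python3 look.py side 150 320 90 240 s7
python3 - <<'E'
from h import *
print(robot.read_state()['tcp_rot'])
p=np.load("top_t7.npz")
E
```

```text
[483.9 227.9  69.9] [-0.4 -0.2 -1. ] 0.7205432581843295 5.75
[484.  227.6  70.1] [-0.1 -0.1 -0.7] 0.721326967737235 5.8
[ 9.95500107e-01  9.47595373e-02 -3.40635142e-04  2.26458460e-04]
```

View pics/s7.png

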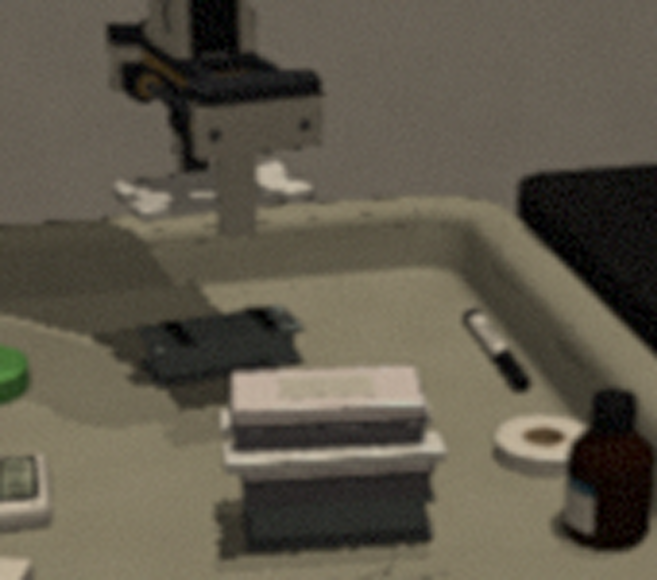

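View pics/t7.png

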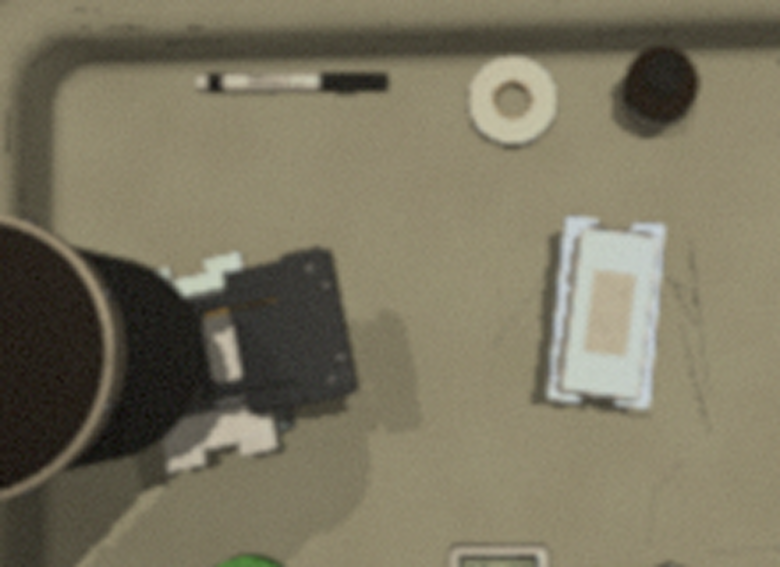

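Run:
```python
from h import *
z=np.load("top_t7.npz");d=z["d"];W=cloud("top",d);Z=W[...,2]
box=(abs(W[...,0]-505)<85)&(abs(W[...,1]+8)<60)
rect("top",box&(Z>80),90,"ucase"); rect("top",box&(Z>55),64,"lplate(+)")
z=np.load("side_s7.npz");W=cloud("side",z["d"]);
Z=W[...,2];m=(Z>112)&(Z<140)&(W[...,1]>170)&(W[...,1]<300);ys,xs=np.where(m);print(len(ys))
q=W[m];print(q[:,0].min(),q[:,0].max(),np.percentile(q[:,1],[1,50,99]),np.percentile(q[:,2],[5,50,95]))
v,u=130,180
for u,v in ((182,142),(222,136),(200,140),(212,146),(212,150),(178,137)): print(u,v,W[v,u].round(1))
```

```text
ucase c 506.2 -9.1 size 107.1 49.9 long-axis deg -7.2 px [272. 218.]
lplate(+) c 509.4 -8.4 size 115.7 63.9 long-axis deg -6.7 px [271. 218.]
522
421.81977921466273 545.3812372801841 [177.38268223 207.53052694 265.74934509] [118.73710454 128.69794063 135.68144519]
182 142 [ 577.  2108.8 -498.9]
222 136 [528.7 227.8 129.5]
200 140 [470.4 208.6 129.4]
212 146 [495.2 182.  120.9]
212 150 [494.9 182.6 110.5]
178 137 [ 551.4 2109.6 -459.7]
```

>>> {"api": "servo_tool", "payload": {"increments": [[[1.5, 1, -8, 0, 55], [1.5, 1, -25, 0, 55], [1.5, 1, -45, 0, 55], [1.5, 1, -62, 0, 55], [1.5, 1, -75, 0, 55], [1.5, 1, -82, 0, 55], [1.5, 1, -86, 0, 55], [1.5, 1, -88, 0, 55], [1.5, 1, -88, 0, 55]]]}}

```text
clock: 6.55
ee_pos: [486.1, 229.3, -17.7]
tcp_rot: [0.995, 0.095, 0.0, 0.0]
force: [-0.2, 0.2, -2.1]
opening: 0.722
```

```bash
python3 look.py side 160 260 120 210 s8
```

```text
[486.3 229.5 -17.3] [-0.1  0.7 -1.2] 0.7247682368470806 6.6
```

View pics/s8.png

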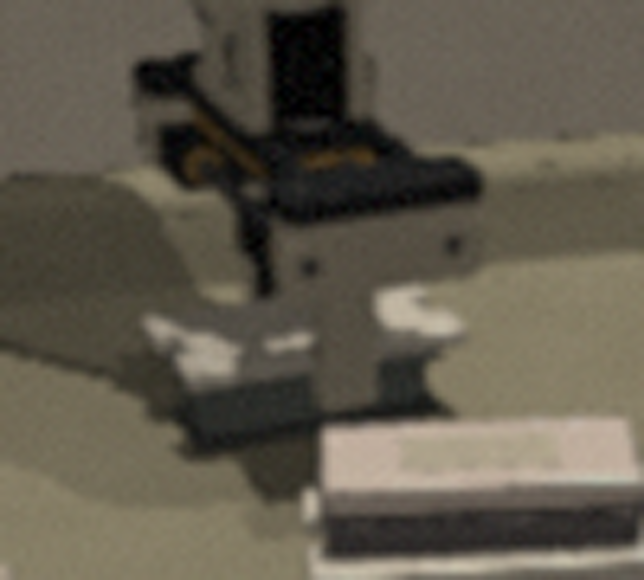

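>>> {"api": "servo_tool", "payload": {"increments": [[[0, 0, -1, 0, 55], [0, 0, -2, 0, 55], [0, 0, -3, 0, 55], [0, 0, -3, 0, 55]]]}}

```text
clock: 6.93
ee_pos: [485.9, 229.6, -20.6]
tcp_rot: [0.995, 0.095, 0.0, -0.0]
force: [-0.4, -1.2, -1.1]
opening: 0.725
```

>>> {"api": "servo_tool", "payload": {"increments": [[[0, 0, -0.5, 0, 55], [0, 0, -1, 0, 55], [0, 0, -1, 0, 55]]]}}

```text
clock: 7.18
ee_pos: [485.8, 229.5, -21.8]
tcp_rot: [0.995, 0.095, -0.0, 0.0]
force: [-0.7, 0.6, -1.6]
opening: 0.729
```

>>> {"api": "servo_tool", "payload": {"increments": [[[0, 0, -0.5, 0, 55], [0, 0, -1, 0, 55], [0, 0, -1, 0, 55]]]}}

```text
clock: 7.43
ee_pos: [485.9, 229.5, -22.3]
tcp_rot: [0.995, 0.095, 0.0, -0.0]
force: [-2.0, -1.0, 3.7]
opening: 0.727
```

Contact at reported z = -22.3, as predicted. Releasing gently.

>>> {"api": "servo_tool", "payload": {"increments": [[[0, 0, 0, 0, 66], [0, 0, 0, 0, 70], [0, 0, 0, 0, 78], [0, 0, 0, 0, 84], [0, 0, 0, 0, 84], [0, 0, 10, 0, 84], [0, 0, 30, 0, 84], [0, 0, 60, 0, 84], [0, 0, 90, 0, 84], [0, 0, 92, 0, 84]]]}}

```text
clock: 8.27
ee_pos: [488.9, 231.6, 75.5]
tcp_rot: [0.995, 0.096, 0.004, -0.002]
force: [0.3, 1.7, 0.2]
opening: 0.956
```

```bash
python3 look.py side 160 260 120 210 s9
```

```text
[488.  231.2  73.6] [-0.3 -0.1 -0.3] 0.9583488099966755 8.3167
```

View pics/s9.png

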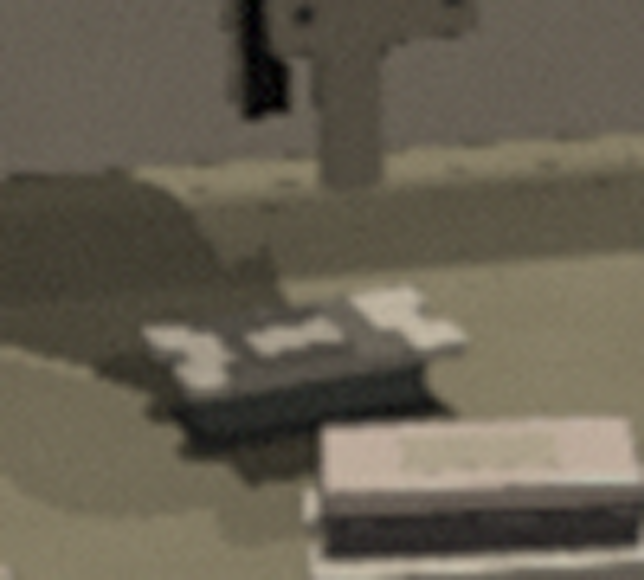

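>>> {"api": "servo_tool", "payload": {"increments": [[[1, -20, 0, -0.05, 80], [4, -50, 0, -0.1, 80], [7, -85, 0, -0.15, 80], [10, -120, 0, -0.2, 80], [13, -155, 0, -0.25, 80], [15, -190, 0, -0.3, 80], [17, -220, 0, -0.312, 80], [18, -236, 0, -0.312, 80], [18.5, -240.5, 0, -0.312, 80], [18.5, -240.5, 0, -0.312, 80]]]}}

```text
clock: 9.15
ee_pos: [503.9, -12.2, 68.9]
tcp_rot: [0.998, -0.062, -0.0, 0.0]
force: [-0.0, -0.4, -0.0]
opening: 0.913
```

>>> {"api": "servo_tool", "payload": {"increments": [[[0, 0, 0, 0, 80], [0, 0, 0, 0, 80]]]}}

```text
clock: 9.32
ee_pos: [504.4, -10.3, 69.2]
tcp_rot: [0.998, -0.06, -0.0, 0.0]
force: [-0.1, 0.3, -0.7]
opening: 0.912
```

```bash
python3 look.py side 180 320 110 240 s10
python3 - <<'E'
from h import *
print(robot.read_state()['tcp_rot'])
W=cloud("side",np.load("side_s10.npz")["d"])
for v in range(180,206,2): print(v,W[v,235].round(1),W[v,250].round(1))
E
```

```text
[504.4 -10.1  69.2] [0.2 0.6 0.2] 0.9147186290205113 9.3667
[ 9.98181094e-01 -6.02868358e-02 -3.41045262e-05 -1.35406751e-05]
180 [497.3 -66.9 137. ] [602.9 231.   -1.2]
182 [497.3 -66.4 132.6] [5.987e+02 2.149e+02 2.000e-01]
184 [498.  -62.9 126.9] [596.6 206.4  -1.7]
186 [497.5 -65.2 123.8] [544.3   2.8  88.5]
188 [497.4 -65.2 119.6] [541.5  -8.   89. ]
190 [497.2 -65.9 115.8] [539.2 -17.   88.8]
192 [497.5 -64.3 110.8] [536.7 -26.8  89. ]
194 [504.9 -29.4  89.4] [534.9 -33.7  87.9]
196 [504.5 -31.   85.8] [534.4 -35.6  84.4]
198 [504.4 -31.2  81.4] [534.4 -35.8  80. ]
200 [504.9 -28.5  75.6] [534.3 -36.2  75.7]
202 [504.5 -30.   71.8] [534.7 -34.7  70.3]
204 [504.4 -30.3  67.4] [534.4 -35.7  66.3]
```

View pics/s10.png

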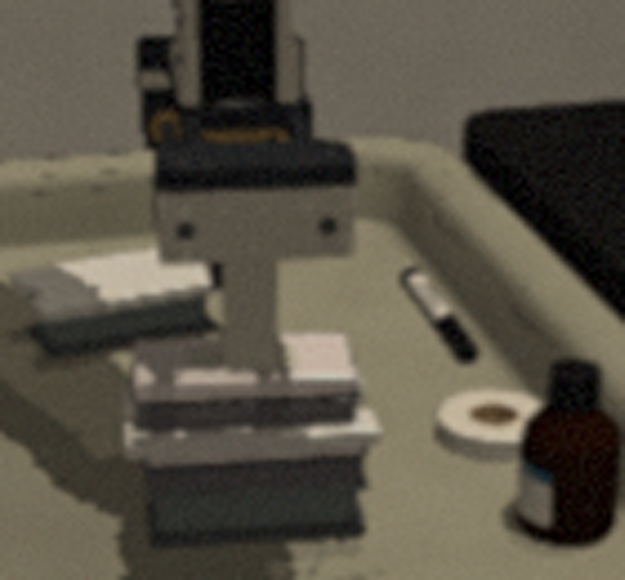

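>>> {"api": "servo_tool", "payload": {"increments": [[[1.5, 1, -10, 0, 80], [1.5, 1, -22, 0, 80], [1.5, 1, -32, 0, 76], [1.5, 1, -37, 0, 68], [1.5, 1, -39, 0, 62], [1.5, 1, -39, 0, 58], [1.5, 1, -39, 0, 58]]]}}

```text
clock: 9.95
ee_pos: [506.0, -9.9, 30.3]
tcp_rot: [0.998, -0.061, -0.0, 0.0]
force: [0.7, 0.2, 0.4]
opening: 0.68
```

```bash
python3 look.py side 180 320 110 240 s11
python3 - <<'E'
from h import *
W=cloud("side",np.load("side_s11.npz")["d"])
for v in range(190,222,2): print(v,W[v,235].round(1),W[v,250].round(1))
E
```

```text
[506.3  -9.9  30.6] [ 0.7 -0.2  0.6] 0.6687430025439662 10.0
190 [498.6 -59.5 112.8] [539.3 -16.6  88.6]
192 [498.6 -58.9 108.2] [537.2 -24.8  88. ]
194 [498.5 -59.5 104.2] [535.  -33.2  87.7]
196 [499.1 -56.4  98.4] [534.5 -35.2  84.2]
198 [499.2 -55.3  93.6] [534.3 -36.2  80.2]
200 [499.1 -55.6  89.4] [534.4 -35.6  75.4]
202 [499.2 -54.9  84.6] [534.6 -35.1  70.6]
204 [499.4 -53.6  79.6] [534.4 -35.7  66.3]
206 [498.9 -55.5  76.2] [534.1 -37.2  62.5]
208 [499.1 -54.4  71.2] [533.  -41.4  60.1]
210 [502.5 -38.   57.8] [535.9 -30.2  49.4]
212 [504.9 -26.5  46.9] [535.4 -31.9  45.7]
214 [505.  -25.8  41.8] [535.7 -30.8  40.4]
216 [504.6 -27.6  38.1] [535.5 -32.   36.3]
218 [504.4 -28.2  33.8] [535.4 -32.4  31.8]
220 [504.7 -26.4  28. ] [537.1 -25.5  23. ]
```

View pics/s11.png

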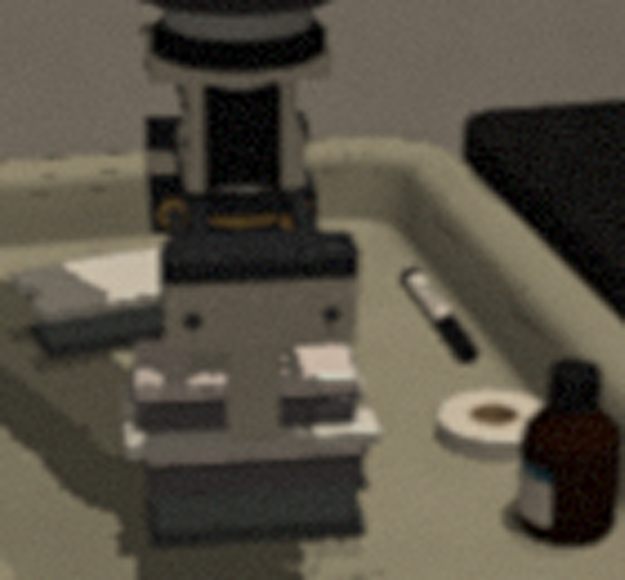

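>>> {"api": "servo_tool", "payload": {"increments": [[[0, 0, 1, 0, 54], [0, 0, 1, 0, 50], [0, 0, 1, 0, 47], [0, 0, 1, 0, 42], [0, 0, 1, 0, 40], [0, 0, 1, 0, 40], [0, 0, 1, 0, 40]]]}}

```text
clock: 10.58
ee_pos: [506.3, -9.9, 31.7]
tcp_rot: [0.998, -0.061, 0.0, -0.0]
force: [-0.6, 1.0, 5.3]
opening: 0.546
```

>>> {"api": "servo_tool", "payload": {"increments": [[[0, 0, 2, 0, 40], [0, 0, 5, 0, 40], [0, 0, 10, 0, 40], [0, 0, 18, 0, 40], [0, 0, 30, 0, 40], [0, 0, 40, 0, 40], [0, 0, 40, 0, 40]]]}}

```text
clock: 11.17
ee_pos: [507.5, -9.7, 73.8]
tcp_rot: [0.998, -0.061, 0.002, -0.001]
force: [0.5, -0.0, -0.4]
opening: 0.548
```

```bash
python3 look.py side 180 320 110 240 s12
```

```text
[506.8  -9.7  72.6] [ 0.3  0.  -0.5] 0.5462640859832454 11.2167
```

View pics/s12.png

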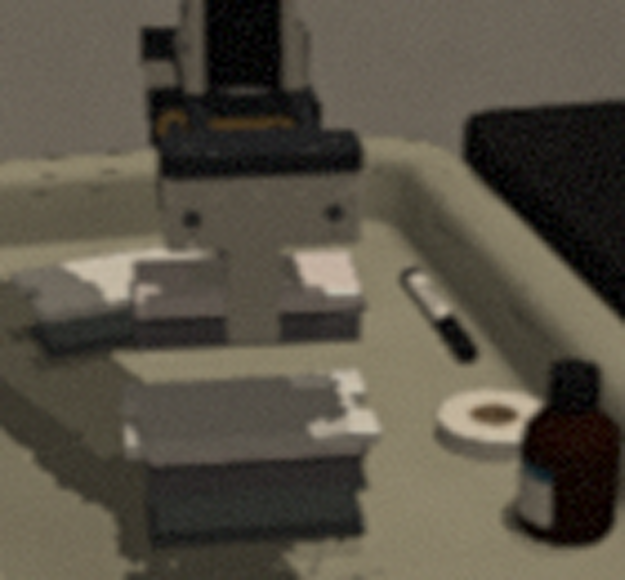

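>>> {"api": "servo_tool", "payload": {"increments": [[[0, -8, 5, -0.06, 40], [1, -25, 5, -0.18, 40], [2, -45, 5, -0.3, 40], [3, -65, 5, -0.42, 40], [3, -85, 5, -0.54, 40], [4, -105, 5, -0.66, 40], [5, -125, 5, -0.78, 40], [6, -145, 5, -0.9, 40], [6, -165, 5, -1.02, 40], [7, -185, 5, -1.14, 40]]]}}

```text
clock: 12.05
ee_pos: [512.3, -195.9, 75.7]
tcp_rot: [0.806, -0.592, -0.0, 0.0]
force: [0.1, 0.4, -1.3]
opening: 0.545
```

```bash
python3 -c "
from h import *
s=robot.read_state();q=s['tcp_rot'];print(s['ee_pos'].round(1),np.degrees(2*np.arctan2(q[1],q[0])).round(2),s['qpos'].round(2))"
```

```text
[ 512.3 -195.9   75.7] -72.65 [-0.01  0.25 -0.42 -0.   -0.9   0.31]
```

>>> {"api": "servo_tool", "payload": {"increments": [[[1, -10, 0, -0.1, 40], [2, -18, 0, -0.2, 40], [2.6, -22, 0, -0.3, 40], [2.6, -22, 0, -0.374, 40], [2.6, -22, -10, -0.374, 40], [2.6, -22, -30, -0.374, 40], [2.6, -22, -50, -0.374, 40], [2.6, -22, -68, -0.374, 40], [2.6, -22, -80, -0.374, 40], [2.6, -22, -80, -0.374, 40]]]}}

```text
clock: 12.88
ee_pos: [512.7, -216.4, -7.4]
tcp_rot: [-0.685, 0.729, 0.002, -0.002]
force: [0.1, 0.4, -0.8]
opening: 0.546
```

```bash
python3 look.py side 150 330 180 330 s13;python3 -c "
from h import *
s=robot.read_state();q=s['tcp_rot'];print(s['ee_pos'].round(1),np.degrees(2*np.arctan2(q[1],q[0])).round(2))"
```

```text
[ 513.8 -216.7   -5.8] [0.8 0.4 1.1] 0.5432786143446413 12.9333
[ 513.8 -216.7   -5.8] 266.4
```

View pics/s13.png

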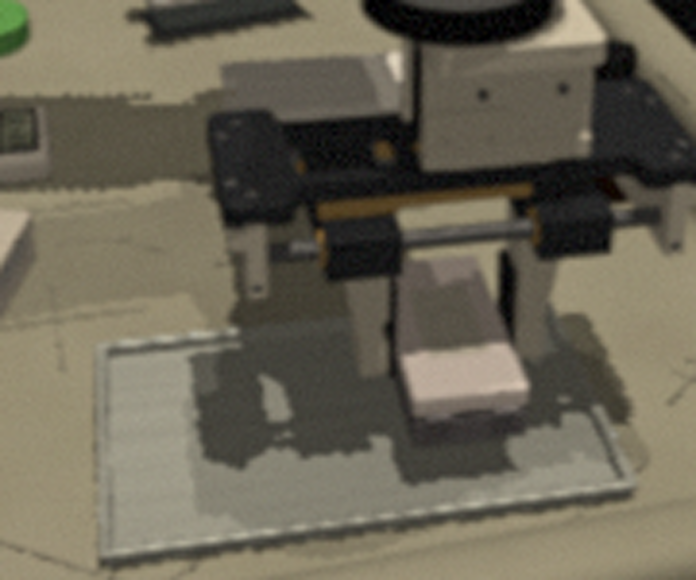

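>>> {"api": "servo_tool", "payload": {"increments": [[[0, -1, -6, 0, 40], [0, -1, -12, 0, 40], [0, -1, -17, 0, 40], [0, -1, -20, 0, 40], [0, -1, -20, 0, 40], [0, -1, -20, 0, 40]]]}}

```text
clock: 13.43
ee_pos: [515.5, -218.1, -23.7]
tcp_rot: [-0.684, 0.73, 0.0, -0.0]
force: [0.2, -0.4, -0.3]
opening: 0.543
```

>>> {"api": "servo_tool", "payload": {"increments": [[[0, 0, -0.7, 0, 40], [0, 0, -1.2, 0, 40], [0, 0, -1.7, 0, 40], [0, 0, -1.7, 0, 40]]]}}

```text
clock: 13.77
ee_pos: [515.5, -218.0, -25.4]
tcp_rot: [-0.684, 0.73, -0.0, 0.0]
force: [0.2, 0.4, -1.5]
opening: 0.545
```

>>> {"api": "servo_tool", "payload": {"increments": [[[0, 0, -0.7, 0, 40], [0, 0, -1.4, 0, 40], [0, 0, -2, 0, 40], [0, 0, -2, 0, 40]]]}}

```text
clock: 14.1
ee_pos: [515.4, -218.0, -27.6]
tcp_rot: [-0.684, 0.73, 0.0, -0.0]
force: [0.0, 0.2, -1.2]
opening: 0.545
```

>>> {"api": "servo_tool", "payload": {"increments": [[[0, 0, -0.5, 0, 40], [0, 0, -1, 0, 40], [0, 0, -1, 0, 40]]]}}

```text
clock: 14.35
ee_pos: [515.4, -218.0, -28.5]
tcp_rot: [-0.684, 0.73, 0.0, -0.0]
force: [0.2, 0.0, -1.1]
opening: 0.544
```

>>> {"api": "servo_tool", "payload": {"increments": [[[0, 0, -0.5, 0, 40], [0, 0, -1, 0, 40], [0, 0, -1, 0, 40]]]}}

```text
clock: 14.6
ee_pos: [515.6, -218.0, -29.2]
tcp_rot: [-0.684, 0.73, -0.0, 0.0]
force: [-0.9, 0.3, 1.8]
opening: 0.547
```

>>> {"api": "servo_tool", "payload": {"increments": [[[0, 0, 0, 0, 50], [0, 0, 0, 0, 54], [0, 0, 0, 0, 60], [0, 0, 0, 0, 60], [0, 0, 8, 0, 60], [0, 0, 25, 0, 60], [0, 0, 50, 0, 60], [0, 0, 80, 0, 60], [0, 0, 100, 0, 70], [0, 0, 105, 0, 80]]]}}

```text
clock: 15.43
ee_pos: [517.9, -218.6, 80.1]
tcp_rot: [-0.684, 0.729, -0.003, 0.002]
force: [0.7, -0.2, -0.2]
opening: 0.776
```

```bash
python3 look.py side 130 330 160 330 s14;python3 -c "
from h import *
s=robot.read_state();q=s['tcp_rot'];print(s['ee_pos'].round(1),np.degrees(2*np.arctan2(q[1],q[0])).round(2))
W=cloud('side',np.load('side_s14.npz')['d']);Z=W[...,2]
m=(Z>20)&(Z<40)&(W[...,1]<-150)&(W[...,1]>-290)&(abs(W[...,0]-515)<60);rect('side',m&(Z>26),29,'case')
m=(abs(W[...,0]-505)<85)&(abs(W[...,1]+8)<60);rect('side',m&(Z>60.5)&(Z<75),64,'lplate')"
```

```text
[ 517.6 -218.4   79.4] [-0.2 -0.5  0.7] 0.8205873581452443 15.4833
[ 517.6 -218.4   79.4] 266.3
case c 515.0 -221.3 size 101.0 47.5 long-axis deg 85.3 px [267. 276.]
lplate c 477.8 -9.1 size 65.1 54.1 long-axis deg 81.1 px [219. 204.]
```

View pics/s14.png

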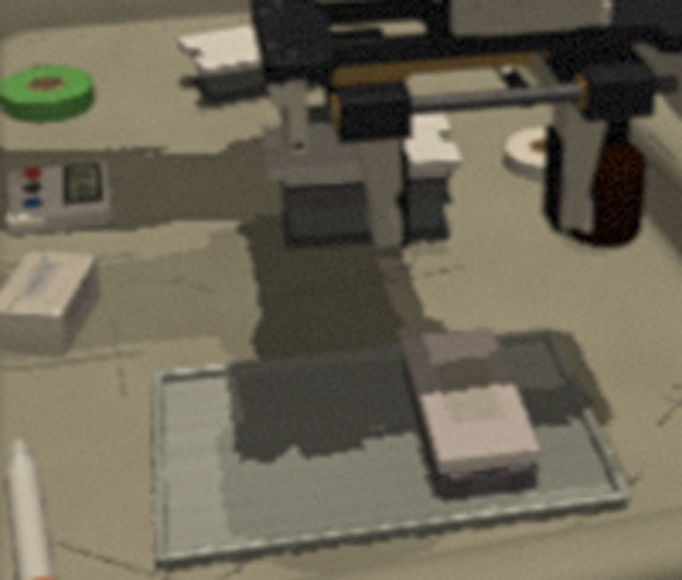

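```bash
python3 look.py top 140 420 130 320 t15
```

```text
[ 516.6 -218.1   77.5] [ 0.3  0.5 -1.2] 0.8656850549182717 15.5333
```

View pics/t15.png

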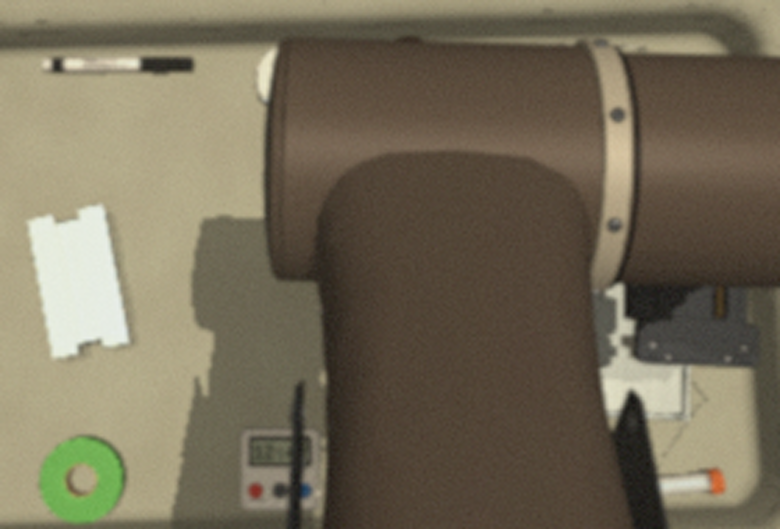

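Run:
```python
from h import *
W=cloud("top",np.load("top_t15.npz")["d"]);Z=W[...,2]
m=(abs(W[...,0]-485)<90)&(abs(W[...,1]-229)<60)
rect("top",m&(Z>25)&(Z<60),38,"plate1")
W=cloud("side",np.load("side_s12.npz")["d"])
for v in (196,200,204,206,208,210): print(v,W[v,214].round(1),W[v,250].round(1))
```

```text
plate1 c 486.0 226.4 size 115.8 64.9 long-axis deg 10.9 px [168. 230.]
196 [470.9  25.6  63.1] [545.7   8.1  62.4]
200 [467.4   5.4  63.7] [540.6 -11.5  63. ]
204 [464.4 -12.   63.3] [536.5 -27.8  62.1]
206 [462.8 -21.3  63.6] [534.2 -36.8  62.3]
208 [461.7 -27.4  62.3] [533.3 -40.   59.4]
210 [460.9 -31.4  59.8] [535.4 -32.2  50.5]
```

>>> {"api": "servo_tool", "payload": {"increments": [[[-1, 8, 0, 0.06, 86], [-1, 25, 0, 0.18, 86], [-2, 45, 0, 0.3, 86], [-3, 65, 0, 0.42, 86], [-3, 85, 0, 0.54, 86], [-4, 105, 0, 0.66, 86], [-5, 125, 0, 0.78, 86], [-5, 145, 0, 0.9, 86], [-6, 165, 0, 1.02, 86], [-6, 185, 0, 1.14, 86]]]}}

```text
clock: 16.37
ee_pos: [508.3, -32.3, 74.4]
tcp_rot: [0.97, -0.243, -0.001, 0.0]
force: [-0.4, -0.1, -0.1]
opening: 0.982
```

```bash
cat > st.py <<'E'
from h import *
s=robot.read_state();q=s['tcp_rot'];print(s['ee_pos'].round(1),np.degrees(2*np.arctan2(q[1],q[0])).round(2))
E
python3 st.py
```

```text
[508.3 -32.3  74.4] -28.08
```

>>> {"api": "servo_tool", "payload": {"increments": [[[0.5, 10, 0, 0.1, 86], [1, 18, 0, 0.2, 86], [1, 22, 0, 0.3, 86], [1, 22, 0, 0.373, 86], [1, 22, 0, 0.373, 86], [1, 22, 0, 0.373, 86], [1, 22, 0, 0.373, 86]]]}}

```text
clock: 16.95
ee_pos: [510.0, -11.3, 75.0]
tcp_rot: [0.998, -0.063, -0.001, 0.0]
force: [1.0, -0.7, -0.1]
opening: 0.982
```

```bash
python3 look.py side 180 320 110 240 s16; python3 st.py
```

```text
[510.1 -11.3  75.1] [-0.2  0.3  0.5] 0.9806976144910706 17.0
[510.1 -11.3  75.1] -7.18
```

View pics/s16.png

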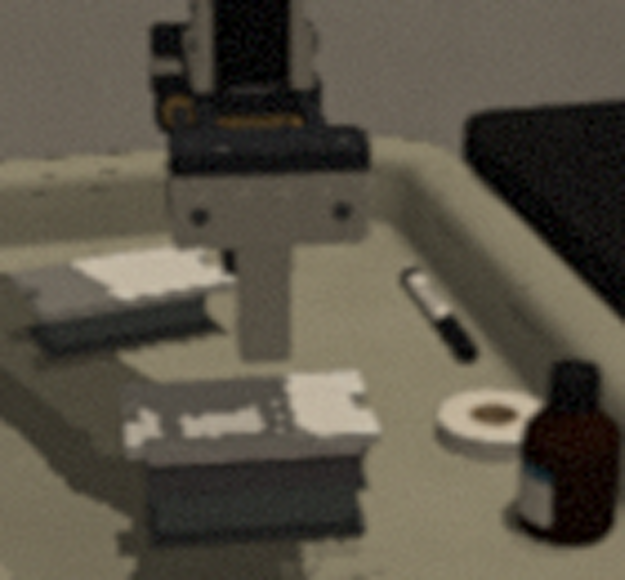

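Run:
```python
from h import *
W=cloud("side",np.load("side_s16.npz")["d"]);Z=W[...,2]
m=(abs(W[...,0]-505)<85)&(abs(W[...,1]+8)<60)
for t in (59,60,61): rect("side",m&(Z>t)&(Z<69),64,"lplate")
W=cloud("side",np.load("side0.npz")["d"]);Z=W[...,2]
for t in (93,94,95): rect("side",(abs(W[...,0]-505)<85)&(abs(W[...,1]+8)<60)&(Z>t)&(Z<104),98,"uplate0")
```

```text
lplate c 507.1 -13.5 size 114.9 72.1 long-axis deg -6.3 px [234. 202.]
lplate c 507.4 -11.8 size 114.7 68.7 long-axis deg -6.4 px [234. 202.]
lplate c 507.5 -11.9 size 114.7 68.4 long-axis deg -6.8 px [234. 202.]
uplate0 c 503.7 -13.9 size 114.7 71.9 long-axis deg -6.5 px [232. 187.]
uplate0 c 503.8 -12.3 size 114.7 68.8 long-axis deg -6.5 px [232. 187.]
uplate0 c 504.1 -11.9 size 114.4 67.9 long-axis deg -6.5 px [232. 187.]
```

>>> {"api": "servo_tool", "payload": {"increments": [[[-1, 1, -10, 0.01, 86], [-1, 1, -28, 0.01, 86], [-1, 1, -46, 0.01, 86], [-1, 1, -60, 0.01, 82], [-1, 1, -68, 0.01, 78], [-1, 1, -71.4, 0.01, 74], [-1, 1, -71.4, 0.01, 74], [-1, 1, -71.4, 0.01, 74]]]}}

```text
clock: 17.67
ee_pos: [509.8, -10.0, 4.4]
tcp_rot: [0.998, -0.056, 0.0, 0.0]
force: [0.6, 0.2, 0.4]
opening: 0.848
```

```bash
python3 look.py side 180 320 110 240 s17; python3 st.py
```

```text
[510.   -9.9   4.7] [-0.3 -0.6  1. ] 0.8441649599795984 17.7167
[510.   -9.9   4.7] -6.46
```

View pics/s17.png

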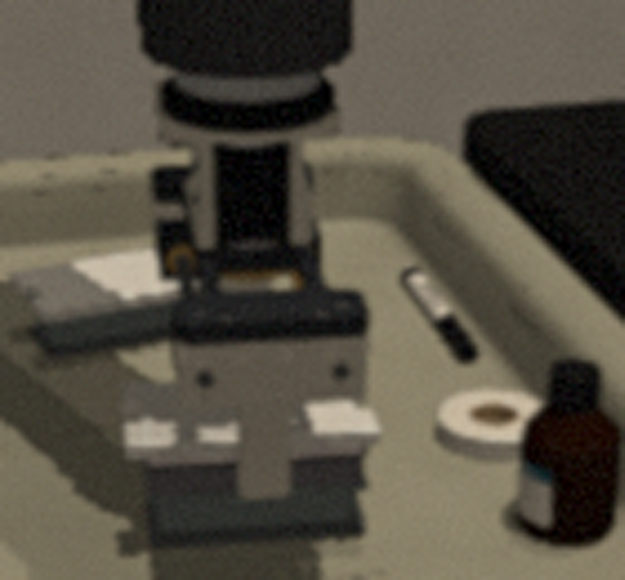

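Finger flanks the lower plate, with its tip beside the lower case. Closing with -0.7 mm z and lifting.

>>> {"api": "servo_tool", "payload": {"increments": [[[0, 0, -0.8, 0, 68], [0, 0, -0.8, 0, 64], [0, 0, -0.8, 0, 60], [0, 0, -0.8, 0, 55], [0, 0, -0.8, 0, 55], [0, 0, -0.8, 0, 55], [0, 0, -0.8, 0, 55]]]}}

```text
clock: 18.3
ee_pos: [510.1, -9.8, 4.0]
tcp_rot: [0.998, -0.056, 0.001, -0.0]
force: [-1.7, 1.0, 6.1]
opening: 0.724
```

>>> {"api": "servo_tool", "payload": {"increments": [[[0, 0, 2, 0, 55], [0, 0, 5, 0, 55], [0, 0, 10, 0, 55], [0, 0, 20, 0, 55], [0, 0, 35, 0, 55], [0, 0, 55, 0, 55], [0, 0, 66, 0, 55], [0, 0, 66, 0, 55]]]}}

```text
clock: 18.97
ee_pos: [511.4, -9.6, 72.6]
tcp_rot: [0.998, -0.056, 0.002, -0.001]
force: [0.4, 0.1, -1.2]
opening: 0.725
```

```bash
python3 look.py side 180 320 110 240 s18; python3 st.py
```

```text
[510.5  -9.7  71.1] [-0.4  0.8 -2. ] 0.7263237339476597 19.0167
[510.5  -9.7  71.1] -6.46
```

View pics/s18.png

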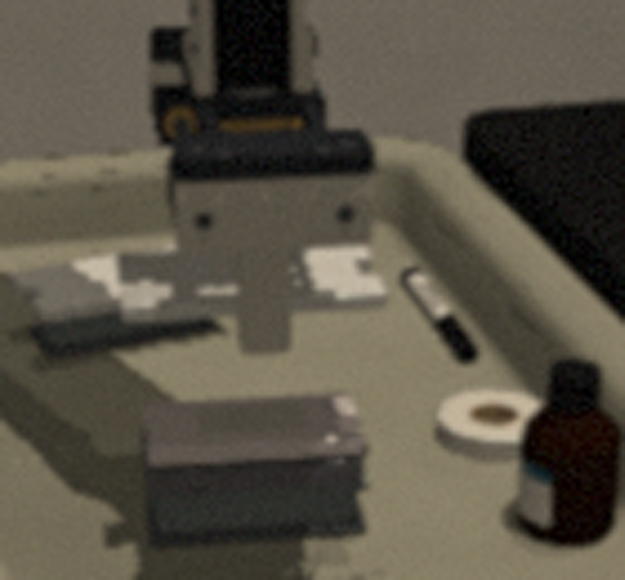

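>>> {"api": "servo_tool", "payload": {"increments": [[[-1, 8, 3, 0.02, 55], [-3, 30, 3, 0.06, 55], [-6, 60, 3, 0.1, 55], [-9, 90, 3, 0.14, 55], [-12, 120, 3, 0.18, 55], [-15, 150, 3, 0.22, 55], [-18, 180, 3, 0.26, 55], [-21, 210, 3, 0.302, 55], [-23, 230, 3, 0.302, 55], [-23.8, 239, 3, 0.302, 55]]]}}

```text
clock: 19.85
ee_pos: [484.9, 231.5, 71.6]
tcp_rot: [0.995, 0.096, -0.0, 0.0]
force: [-0.2, 0.3, -0.8]
opening: 0.722
```

>>> {"api": "servo_tool", "payload": {"increments": [[[0, 0, 0, 0, 55], [0, 0, 0, 0, 55], [0, 0, 0, 0, 55], [0, 0, 0, 0, 55]]]}}

```text
clock: 20.18
ee_pos: [485.5, 227.9, 72.1]
tcp_rot: [0.996, 0.094, -0.0, 0.0]
force: [0.1, 0.3, -1.7]
opening: 0.72
```

```bash
python3 look.py top 100 320 130 290 t19; python3 st.py;  python3 - <<'E'
from h import *
W=cloud("top",np.load("top_t19.npz")["d"]);Z=W[...,2]
m=(abs(W[...,0]-505)<85)&(abs(W[...,1]+8)<60)
for t in (35,45,50): rect("top",m&(Z>t)&(Z<69),56,"lcase")
E
```

```text
[485.6 227.9  72.2] [ 0.2  0.3 -1.4] 0.7255490419224752 20.2333
[485.6 227.9  72.2] 10.78
lcase c 512.3 -6.9 size 103.3 47.8 long-axis deg -7.2 px [270. 216.]
lcase c 512.3 -6.9 size 103.3 47.8 long-axis deg -7.2 px [270. 216.]
lcase c 512.0 -6.8 size 102.7 47.8 long-axis deg -7.2 px [270. 216.]
```

View pics/t19.png

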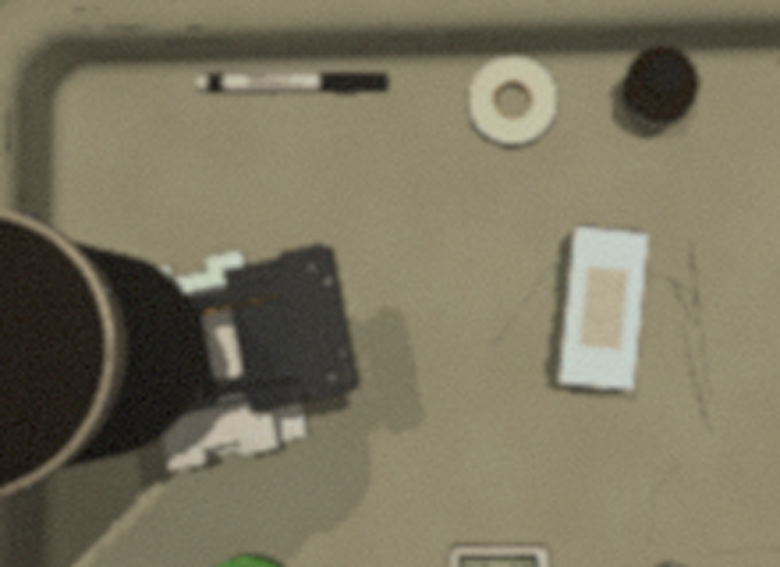

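>>> {"api": "servo_tool", "payload": {"increments": [[[1.1, 1.5, -8, 0, 55], [1.1, 1.5, -25, 0, 55], [1.1, 1.5, -45, 0, 55], [1.1, 1.5, -62, 0, 55], [1.1, 1.5, -74, 0, 55], [1.1, 1.5, -80, 0, 55], [1.1, 1.5, -82, 0, 55], [1.1, 1.5, -82, 0, 55], [1.1, 1.5, -82, 0, 55]]]}}

```text
clock: 20.98
ee_pos: [487.2, 229.8, -9.6]
tcp_rot: [0.996, 0.094, 0.0, 0.0]
force: [2.1, -2.9, 2.1]
opening: 0.73
```

```bash
python3 look.py side 160 260 120 210 s20; python3 st.py
```

```text
[487.2 229.9  -9.5] [ 0.7 -2.4  2.7] 0.7299855384337274 21.0333
[487.2 229.9  -9.5] 10.82
```

View pics/s20.png

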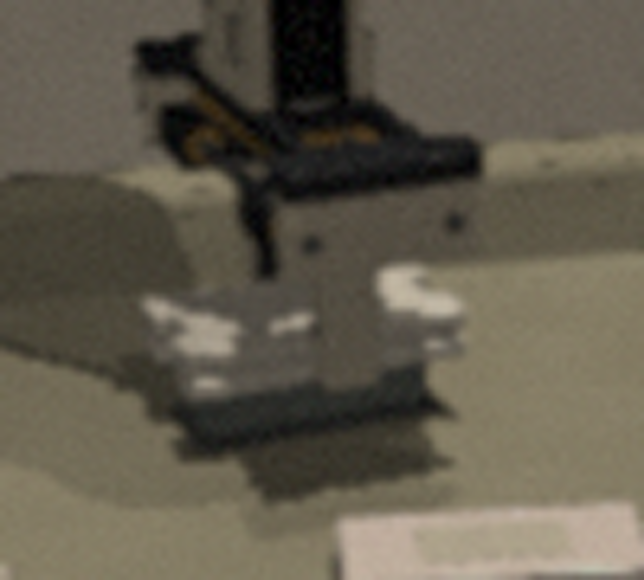

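>>> {"api": "servo_tool", "payload": {"increments": [[[0, -0.5, -1, 0, 55], [0, -0.5, -2, 0, 55], [0, -0.5, -3, 0, 55], [0, -0.5, -3, 0, 55]]]}}

```text
clock: 21.37
ee_pos: [487.8, 230.1, -11.0]
tcp_rot: [0.996, 0.095, 0.001, -0.0]
force: [-2.0, -4.5, 16.7]
opening: 0.729
```

>>> {"api": "servo_tool", "payload": {"increments": [[[0, 0, -0.5, 0, 55], [0, 0, -1, 0, 55], [0, 0, -1, 0, 55]]]}}

```text
clock: 21.62
ee_pos: [487.9, 230.1, -11.8]
tcp_rot: [0.995, 0.095, 0.001, -0.0]
force: [-2.9, -3.9, 18.6]
opening: 0.729
```

```bash
python3 look.py side 160 260 120 210 s21; python3 st.py
python3 - <<'E'
from h import *
for n in ("side_s20","side_s21"):
  W=cloud("side",np.load(n+".npz")["d"])
  for u in (192,200,225): print(n,u,[(v,W[v,u].round(0).tolist()) for v in range(166,188,2)])
E
```

```text
[487.9 230.1 -11.8] [-3.2 -5.  18.9] 0.7270873018865812 21.6667
[487.9 230.1 -11.8] 10.88
side_s20 192 [(166, [450.0, 243.0, 49.0]), (168, [449.0, 233.0, 48.0]), (170, [447.0, 216.0, 49.0]), (172, [445.0, 201.0, 50.0]), (174, [444.0, 190.0, 49.0]), (176, [443.0, 189.0, 44.0]), (178, [443.0, 193.0, 38.0]), (180, [442.0, 186.0, 35.0]), (182, [444.0, 207.0, 20.0]), (184, [444.0, 205.0, 16.0]), (186, [443.0, 203.0, 11.0])]
side_s20 200 [(166, [470.0, 239.0, 49.0]), (168, [469.0, 226.0, 49.0]), (170, [467.0, 212.0, 49.0]), (172, [465.0, 199.0, 49.0]), (174, [464.0, 192.0, 47.0]), (176, [464.0, 200.0, 37.0]), (178, [463.0, 194.0, 35.0]), (180, [463.0, 193.0, 30.0]), (182, [465.0, 213.0, 15.0]), (184, [465.0, 211.0, 10.0]), (186, [464.0, 212.0, 5.0])]
side_s20 225 [(166, [533.0, 222.0, 50.0]), (168, [531.0, 209.0, 49.0]), (170, [530.0, 206.0, 45.0]), (172, [531.0, 213.0, 37.0]), (174, [530.0, 207.0, 34.0]), (176, [533.0, 223.0, 21.0]), (178, [532.0, 221.0, 16.0]), (180, [532.0, 223.0, 10.0]), (182, [532.0, 221.0, 5.0]), (184, [531.0, 217.0, 1.0]), (186, [529.0, 206.0, 0.0])]
side_s21 192 [(
[... 277 characters left out ...]
.0, 15.0]), (186, [444.0, 209.0, 8.0])]
side_s21 200 [(166, [471.0, 247.0, 46.0]), (168, [469.0, 231.0, 47.0]), (170, [468.0, 219.0, 46.0]), (172, [466.0, 204.0, 47.0]), (174, [464.0, 193.0, 46.0]), (176, [464.0, 195.0, 40.0]), (178, [463.0, 193.0, 35.0]), (180, [463.0, 193.0, 30.0]), (182, [464.0, 207.0, 18.0]), (184, [464.0, 209.0, 12.0]), (186, [464.0, 211.0, 5.0])]
side_s21 225 [(166, [534.0, 228.0, 47.0]), (168, [533.0, 219.0, 45.0]), (170, [530.0, 206.0, 45.0]), (172, [530.0, 208.0, 39.0]), (174, [530.0, 206.0, 34.0]), (176, [533.0, 225.0, 20.0]), (178, [532.0, 221.0, 16.0]), (180, [533.0, 224.0, 9.0]), (182, [532.0, 223.0, 4.0]), (184, [531.0, 218.0, 0.0]), (186, [529.0, 205.0, 0.0])]
```

View pics/s21.png

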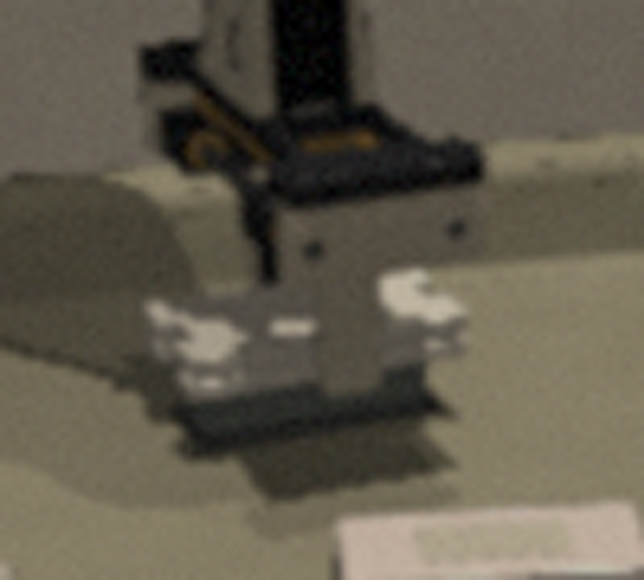

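>>> {"api": "servo_tool", "payload": {"increments": [[[0, 0, -0.6, 0, 55], [0, 0, -1.2, 0, 55], [0, 0, -1.2, 0, 55]]]}}

```text
clock: 21.92
ee_pos: [488.2, 230.2, -12.8]
tcp_rot: [0.995, 0.095, 0.001, -0.0]
force: [-1.7, -5.5, 18.8]
opening: 0.725
```

>>> {"api": "servo_tool", "payload": {"increments": [[[0, 0, -0.5, 0, 55], [0, 0, -0.8, 0, 55], [0, 0, -0.8, 0, 55]]]}}

```text
clock: 22.17
ee_pos: [488.4, 230.2, -13.5]
tcp_rot: [0.995, 0.095, 0.001, -0.0]
force: [-2.4, -5.0, 18.9]
opening: 0.722
```

>>> {"api": "servo_tool", "payload": {"increments": [[[0, 0, 0, 0, 65], [0, 0, 0, 0, 67], [0, 0, 0, 0, 72], [0, 0, 0, 0, 80], [0, 0, 0, 0, 84], [0, 0, 0, 0, 84], [0, 0, 0, 0, 84]]]}}

```text
clock: 22.75
ee_pos: [486.7, 230.0, -15.8]
tcp_rot: [0.996, 0.094, -0.0, 0.0]
force: [-1.1, -1.4, -0.5]
opening: 0.953
```

```bash
python3 look.py side 160 260 120 210 s22; python3 st.py
```

```text
[486.7 230.  -15.8] [ 0.5 -0.5  0.1] 0.9582462058519072 22.8
[486.7 230.  -15.8] 10.84
```

View pics/s22.png

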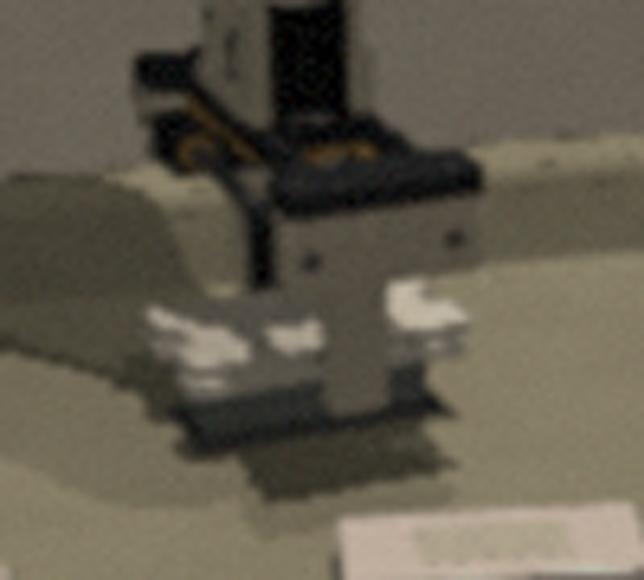

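Released. The two plates look stacked and nothing is touching them. Going up, then checking the pile.

>>> {"api": "servo_tool", "payload": {"increments": [[[0, 0, 8, 0, 84], [0, 0, 25, 0, 84], [0, 0, 50, 0, 84], [0, -5, 75, 0, 84], [0, -30, 88, -0.06, 84], [2, -65, 88, -0.12, 84], [6, -100, 88, -0.18, 80], [10, -135, 88, -0.24, 78], [14, -170, 88, -0.3, 76], [18, -200, 88, -0.315, 76]]]}}

```text
clock: 23.63
ee_pos: [504.6, 28.1, 73.2]
tcp_rot: [0.998, -0.065, 0.0, -0.0]
force: [0.4, 0.2, -0.7]
opening: 0.874
```

```bash
python3 look.py top 100 320 130 290 t23; python3 st.py;python3 - <<'E'
from h import *
W=cloud("top",np.load("top_t23.npz")["d"]);Z=W[...,2]
m=(abs(W[...,0]-485)<90)&(abs(W[...,1]-229)<60)
rect("top",m&(Z>42)&(Z<60),46,"plate2");rect("top",m&(Z>25)&(Z<60),46,"both")
E
```

```text
[504.3  24.8  73. ] [-0.2 -4.6 -0.5] 0.8711472408337159 23.6833
[504.3  24.8  73. ] -7.43
plate2 c 536.8 258.2 size 22.2 9.3 long-axis deg -64.4 px [153. 208.]
both c 537.0 257.7 size 23.2 9.3 long-axis deg -64.4 px [153. 208.]
```

View pics/t23.png

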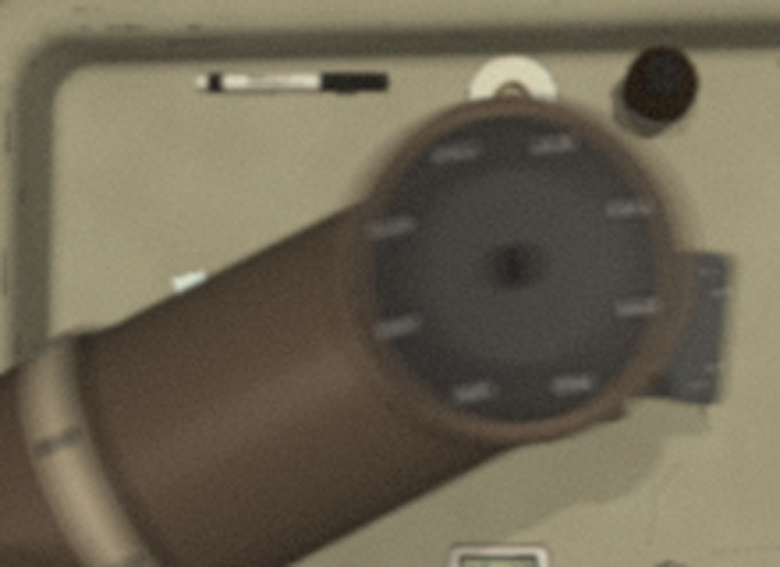

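>>> {"api": "servo_tool", "payload": {"increments": [[[4, -20, 0, 0, 76], [7.7, -32, 0, 0.004, 76], [7.7, -32, 0, 0.004, 76], [7.7, -32, 0, 0.004, 76], [7.7, -32, 0, 0.004, 76]]]}}

```text
clock: 24.1
ee_pos: [512.5, -1.8, 72.7]
tcp_rot: [0.998, -0.061, 0.0, -0.0]
force: [0.1, -0.5, 0.3]
opening: 0.872
```

```bash
python3 look.py side 160 320 120 250 s24; python3 st.py;python3 - <<'E'
from h import *
W=cloud("side",np.load("side_s24.npz")["d"])
for v in range(186,230,3): print(v,W[v,237].round(1),W[v,255].round(1))
E
```

```text
[512.4  -1.5  72.6] [ 0.6  0.2 -0.9] 0.8693428453569587 24.15
[512.4  -1.5  72.6] -6.96
186 [503.7 -54.3 118.3] [606.  190.1  -1.4]
189 [556.5 186.   -2.7] [601.1 172.   -1.4]
192 [551.6 164.2  -0.7] [597.  156.5  -2.4]
195 [548.  148.3  -1.3] [592.2 138.7  -2. ]
198 [ 5.438e+02  1.296e+02 -3.000e-01] [557.5  10.9  54.9]
201 [516.4   5.3  55.4] [553.8  -3.2  54.9]
204 [514.   -5.3  53.8] [550.  -17.4  55.3]
207 [510.7 -19.9  54.5] [547.1 -28.   53.9]
210 [508.8 -28.1  51.9] [546.  -32.3  49.2]
213 [508.9 -27.5  44.6] [545.8 -33.3  42.7]
216 [509.2 -25.8  36.6] [545.9 -33.1  35.4]
219 [508.4 -29.1  31.4] [546.6 -30.9  27. ]
222 [510.2 -20.2  19. ] [547.7 -26.9  17.4]
225 [509.9 -21.4  12.5] [548.1 -25.6   9.4]
228 [509.8 -21.4   5.2] [547.3 -28.7   3.8]
```

View pics/s24.png

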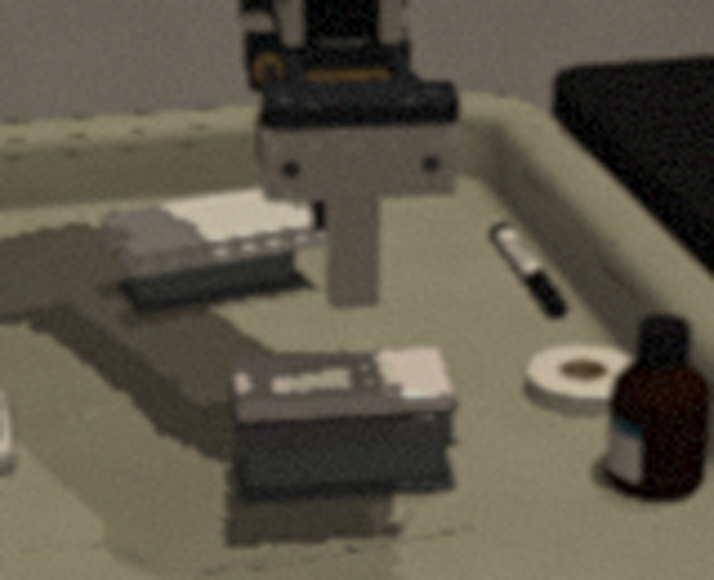

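>>> {"api": "servo_tool", "payload": {"increments": [[[-0.3, -7, -5, 0, 76], [-0.3, -7, -20, 0, 76], [-0.3, -7, -38, 0, 76], [-0.3, -7, -55, 0, 72], [-0.3, -7, -67, 0, 66], [-0.3, -7, -73, 0, 60], [-0.3, -7, -75, 0, 58], [-0.3, -7, -75, 0, 58]]]}}

```text
clock: 24.82
ee_pos: [512.0, -9.0, -3.0]
tcp_rot: [0.998, -0.061, -0.0, 0.0]
force: [0.3, 0.4, -0.1]
opening: 0.667
```

```bash
python3 look.py side 160 320 120 250 s25; python3 st.py;python3 - <<'E'
from h import *
W=cloud("side",np.load("side_s25.npz")["d"])
for v in range(201,230,3): print(v,W[v,237].round(1),W[v,252].round(1))
E
```

```text
[512.4  -8.9  -2.4] [ 0.1 -0.6 -1.1] 0.6621561559971983 24.8667
[512.4  -8.9  -2.4] -6.95
201 [494.2 -95.9 107.4] [522.6 -96.6 104.3]
204 [502.5 -57.9  81.3] [543.6 -16.7  55.7]
207 [502.7 -56.4  73.9] [541.1 -26.5  53.9]
210 [502.7 -56.4  67.2] [539.5 -32.7  50.2]
213 [503.1 -54.1  59.2] [540.1 -30.6  42. ]
216 [503.4 -52.4  51.5] [539.9 -31.6  35.5]
219 [503.1 -53.1  45.1] [540.5 -29.2  26.9]
222 [502.8 -54.3  38.9] [541.3 -26.4  18. ]
225 [510.1 -20.5  12. ] [541.5 -25.7  10.3]
228 [510.2 -19.3   3.9] [540.8 -28.4   4.6]
```

View pics/s25.png

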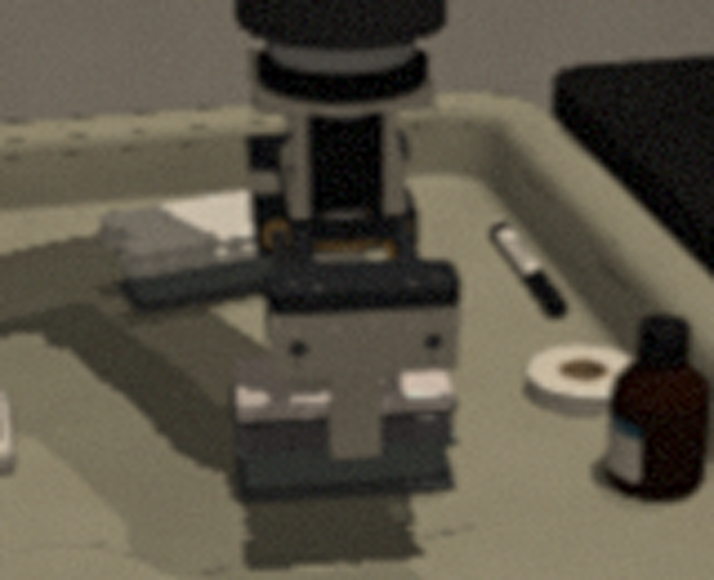

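Tip is at z ≈ 37, beside the lower case. Closing and lifting.

>>> {"api": "servo_tool", "payload": {"increments": [[[0, 0, 0, 0, 54], [0, 0, 0, 0, 50], [0, 0, 0, 0, 47], [0, 0, 0, 0, 42], [0, 0, 0, 0, 40], [0, 0, 0, 0, 40], [0, 0, 0, 0, 40]]]}}

```text
clock: 25.45
ee_pos: [512.8, -8.8, -2.0]
tcp_rot: [0.998, -0.061, 0.001, -0.0]
force: [-0.8, 1.4, 6.6]
opening: 0.545
```

>>> {"api": "servo_tool", "payload": {"increments": [[[0, 0, 2, 0, 40], [0, 0, 5, 0, 40], [0, 0, 10, 0, 40], [0, 0, 20, 0, 40], [0, 0, 35, 0, 40], [0, 0, 55, 0, 40], [0, 0, 75, 0, 40], [0, 0, 80, 0, 40], [0, 0, 80, 0, 40]]]}}

```text
clock: 26.2
ee_pos: [513.6, -8.6, 79.7]
tcp_rot: [0.998, -0.061, 0.002, -0.001]
force: [1.1, -0.1, -2.0]
opening: 0.547
```

```bash
python3 look.py side 160 320 120 250 s26; python3 st.py
```

```text
[512.6  -8.8  78.3] [-0.7 -0.2 -1. ] 0.5453676629754699 26.25
[512.6  -8.8  78.3] -6.99
```

View pics/s26.png

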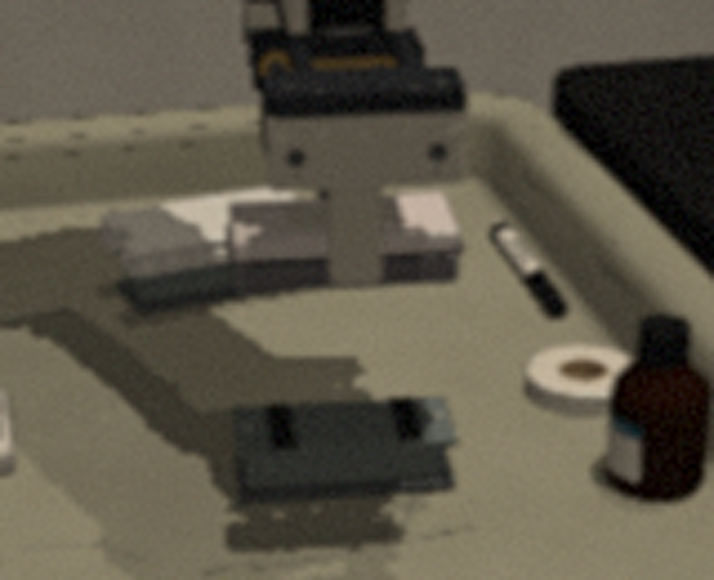

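>>> {"api": "servo_tool", "payload": {"increments": [[[-2, -8, 0, -0.06, 40], [-8, -25, 0, -0.18, 40], [-16, -45, 0, -0.3, 40], [-25, -65, 0, -0.42, 40], [-34, -85, 0, -0.54, 40], [-43, -105, 0, -0.66, 40], [-52, -125, 0, -0.78, 40], [-60, -145, 0, -0.9, 40], [-68, -165, 0, -1.02, 40], [-76, -185, 0, -1.14, 40]]]}}

```text
clock: 27.08
ee_pos: [434.7, -194.8, 76.3]
tcp_rot: [0.806, -0.592, -0.001, 0.001]
force: [0.3, -0.5, -2.1]
opening: 0.55
```

```bash
python3 st.py
```

```text
[ 434.7 -194.8   76.3] -72.64
```

>>> {"api": "servo_tool", "payload": {"increments": [[[-3, -8, 0, -0.1, 40], [-5, -15, 0, -0.2, 40], [-5.5, -18, 0, -0.3, 40], [-5.5, -18, 0, -0.37, 40], [-5.5, -18, -10, -0.37, 40], [-5.5, -18, -30, -0.37, 40], [-5.5, -18, -50, -0.37, 40], [-5.5, -18, -68, -0.37, 40], [-5.5, -18, -80, -0.37, 40], [-5.5, -18, -80, -0.37, 40]]]}}

```text
clock: 27.92
ee_pos: [427.6, -211.7, -5.9]
tcp_rot: [-0.685, 0.729, 0.003, -0.002]
force: [-0.9, 0.5, -0.5]
opening: 0.544
```

```bash
python3 look.py side 130 330 160 330 s27; python3 st.py
```

```text
[ 428.7 -211.9   -4.5] [ 0.7 -0.2 -0.4] 0.5459745571630735 27.9667
[ 428.7 -211.9   -4.5] 266.49
```

View pics/s27.png

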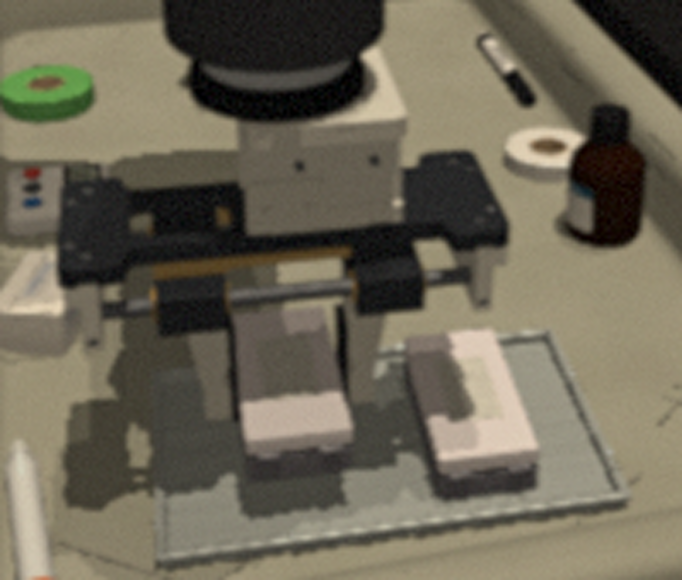

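>>> {"api": "servo_tool", "payload": {"increments": [[[0, 0, -6, 0, 40], [0, 0, -12, 0, 40], [0, 0, -18, 0, 40], [0, 0, -22, 0, 40], [0, 0, -22, 0, 40], [0, 0, -22, 0, 40]]]}}

```text
clock: 28.47
ee_pos: [430.6, -212.0, -24.8]
tcp_rot: [-0.685, 0.728, 0.0, -0.0]
force: [0.1, -0.3, -0.8]
opening: 0.545
```

>>> {"api": "servo_tool", "payload": {"increments": [[[0, 0, -0.7, 0, 40], [0, 0, -1.2, 0, 40], [0, 0, -1.8, 0, 40], [0, 0, -1.8, 0, 40]]]}}

```text
clock: 28.8
ee_pos: [430.8, -212.0, -26.4]
tcp_rot: [-0.685, 0.728, -0.0, 0.0]
force: [0.5, 1.0, -1.5]
opening: 0.543
```

>>> {"api": "servo_tool", "payload": {"increments": [[[0, 0, -0.6, 0, 40], [0, 0, -1.2, 0, 40], [0, 0, -1.2, 0, 40]]]}}

```text
clock: 29.05
ee_pos: [430.7, -212.0, -27.7]
tcp_rot: [-0.685, 0.728, 0.0, -0.0]
force: [-0.0, 0.6, -0.4]
opening: 0.549
```

>>> {"api": "servo_tool", "payload": {"increments": [[[0, 0, -0.5, 0, 40], [0, 0, -1, 0, 40], [0, 0, -1, 0, 40]]]}}

```text
clock: 29.3
ee_pos: [430.6, -212.0, -28.7]
tcp_rot: [-0.685, 0.728, 0.0, -0.0]
force: [0.3, -0.4, -0.4]
opening: 0.551
```

>>> {"api": "servo_tool", "payload": {"increments": [[[0, 0, -0.4, 0, 40], [0, 0, -0.7, 0, 40], [0, 0, -0.7, 0, 40]]]}}

```text
clock: 29.55
ee_pos: [430.7, -212.0, -29.0]
tcp_rot: [-0.685, 0.728, -0.0, 0.0]
force: [-1.6, 1.2, 4.7]
opening: 0.544
```

Contact. Releasing and lifting.

>>> {"api": "servo_tool", "payload": {"increments": [[[0, 0, 0, 0, 50], [0, 0, 0, 0, 54], [0, 0, 0, 0, 59], [0, 0, 0, 0, 59], [0, 0, 8, 0, 59], [0, 0, 25, 0, 59], [0, 0, 50, 0, 59], [0, 0, 85, 0, 59], [0, 0, 120, 0, 59], [0, 0, 150, 0, 59]]]}}

```text
clock: 30.38
ee_pos: [430.7, -212.2, 123.6]
tcp_rot: [-0.685, 0.728, -0.001, 0.0]
force: [1.2, -0.2, -0.4]
opening: 0.679
```

>>> {"api": "servo_tool", "payload": {"increments": [[[0, 0, 0, 0, 59], [0, 0, 0, 0, 59]]]}}

```text
clock: 30.55
ee_pos: [432.0, -212.1, 123.3]
tcp_rot: [-0.685, 0.728, -0.002, 0.002]
force: [0.4, -0.4, -1.7]
opening: 0.668
```

```bash
python3 look.py side 130 330 110 330 s28; python3 look.py top 100 440 110 340 t28; python3 st.py
python3 - <<'E'
from h import *
W=cloud("top",np.load("top_t28.npz")["d"]);Z=W[...,2]
m=(abs(W[...,0]-485)<90)&(abs(W[...,1]-229)<60)
rect("top",m&(Z>42)&(Z<60),46,"plate2");rect("top",m&(Z>25)&(Z<60),46,"both")
W=cloud("side",np.load("side_s28.npz")["d"]);Z=W[...,2]
t=(Z>26)&(Z<40)&(W[...,1]<-150)&(W[...,1]>-290)
rect("side",t&(W[...,0]>472)&(W[...,0]<560),29,"ucase");rect("side",t&(W[...,0]<472)&(W[...,0]>380),29,"lcase")
for n,(x0,x1) in dict(u=(480,560),l=(390,465)).items():
    q=W[t&(W[...,0]>x0)&(W[...,0]<x1)];A=np.c_[q[:,:2],np.ones(len(q))];print(n,np.median(q[:,2]),np.linalg.lstsq(A,q[:,2],rcond=None)[0])
E
```

```text
[ 430.9 -211.9  121.7] [0.  0.7 0.3] 0.6791081780098985 30.6
[ 430.2 -211.9  120.7] [-0.1  0.7  0.1] 0.6708613625584291 30.65
[ 430.2 -211.9  120.7] 266.49
plate2 c 487.3 227.0 size 115.6 64.7 long-axis deg 10.9 px [167. 229.]
both c 486.8 226.0 size 117.0 66.5 long-axis deg 10.9 px [167. 230.]
ucase c 514.9 -221.4 size 101.1 47.5 long-axis deg 85.3 px [267. 276.]
lcase c 431.0 -213.4 size 101.8 47.5 long-axis deg 86.5 px [215. 281.]
u 27.62889338058443 [2.70778876e-03 1.55935968e-03 2.65942370e+01]
l 27.726262470960933 [-4.65798939e-04  4.89700343e-04  2.80187335e+01]
```

View pics/s28.png

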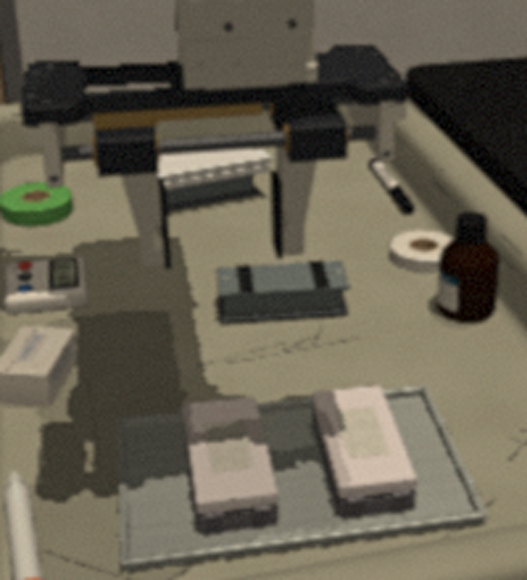

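View pics/t28.png

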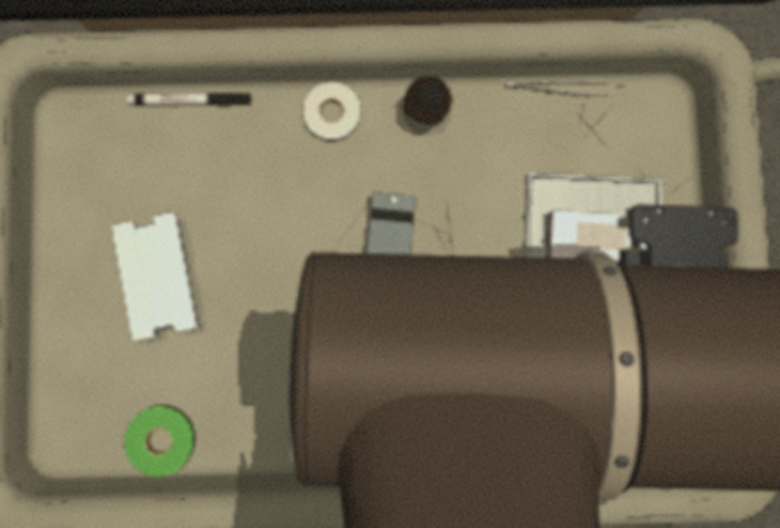

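```bash
python3 -c "
from workcell import robot
s=robot.read_state();print(abs(s['dq']).max(),s['clock']);print(robot.sign_off())"
```

```text
0.023401105815553238 30.65
the job is handed in; nothing more can be done
None
```

I took the stack apart from the top down, one piece at a time, and handed the job in at 30.7 s. Both plates are piled on the empty stand, and both cases lie flat, lid up and side by side in the tray.

**Last checks**
- **Plates:** the pile's top plate measured (487, 227) mm at 10.9°. The stand was measured at the start at (485.5, 228.8) mm and 10.7°, so they are about 2.5 mm apart. The lower plate measured (486.0, 226.4) mm before the second went on. After that I could only see that the pile's outline is about 1–2 mm larger than one plate.
- **Cases:** they lie at about +42 mm and −42 mm along the tray. Across it, the first is about 4 mm off the middle and the second about 2 mm. Their lids measured level to within 0.003 rad, and the gripper was clear above them.
- **Bystanders:** they look undisturbed in the last pictures. I did not measure how far they may have moved.

**Disagreements**
- **TCP height:** the reported height read about 40 mm lower than the fingertips seen by the side camera. I worked from the pictures, step-wise descents and force contact. The contact heights matched that offset at three of the four placements.
- **Sideways position:** camera and encoder differed by 2–5 mm.
- **Second plate:** while I lowered it, the fingertips rubbed on the lower plate's edges, with a steady force of about 19 N. That force hid the moment of contact, so I set it by height and released it less than 1 mm above. It may have pushed the lower plate by a millimetre or two.

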